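# Close the loaded dry-block chamber

### The job

The white dry-block chamber is loaded and must be closed. Take the blue lid with the black fin off its sloping wooden rest, lower it gently, without dropping it, into the rim of the chamber so that it lies flat and fully home, and let go of it; then swing the orange-handled clamp over it all the way down. Do not push the bottles, the beaker, the jar or the dish about.

Things in the scene. Friction and masses are not known exactly. Their poses are not given: they have to be found in the camera images.
- chamber: white dry-block unit fixed to the bench, 176 (x) x 136 (y) x 90 mm tall, open on top, capped vials in a brass block inside, blue panel on its -x side. Origin: centre of its underside, z up. Its rim is 10 mm wide. Two steel clamp hinge posts, 14 (x) x 26 (y) mm, 105 mm tall, stand at its +y side at x = +-66, y = 81 mm.
- chamber_seat (a point): where the lid's origin lies when fully home: centre of the chamber's opening at the height of the ledge that carries the lid, 80 mm above the chamber's underside. The opening inside the rim is 156 (x) x 116 (y) mm, 10 mm deep from rim top (90 mm) to ledge (13 mm wide). Axes as the chamber's.
- lid: blue lid, 150 (x) x 110 (y) x 12 mm, 0.35 kg, two white stripes, black fin on top. Origin: centre of its flat underside, z out of its top. Fits the opening with 3 mm play all round, long side along the chamber's x, either way round; home, it stands 2 mm above the rim. Starts loose on the rest, z tilted 31.5 degrees (0.55 rad) towards the rest's -x, fin level, low end near or against the lip.
- lid_grip (a point): middle of the lid's upright black grip fin, on the lid's z axis 34 mm above its underside. Fin: 10 mm thick (along the lid's x), 95 mm long (along y), from 12 to 46 mm above the underside. Axes as the lid's.
- rest: wooden sloping rest, fixed. Its board, 150 mm up the slope and 120 mm wide, rises towards its own +x at 31.5 degrees, with a 10 mm lip along the low (-x) end; highest point about 107 mm. Origin: on the bench under the lid's centre, z up.
- clamp (a joint): angle of the U-shaped clamp bail about its hinge (rad): 0 fully down over the lid, 1.57 upright, up to 2.2 leaning out over the chamber's +y side; starts open, 1.7 to 2.1. It swings in the chamber's y-z plane. Stiff hinge (friction 0.32 N m): stays where it is left; 2 to 3 N on the handle moves it.
- clamp_handle (a point): middle of the clamp's orange round handle bar, 14 mm thick, 96 mm clear between the arms, parallel to the chamber's x axis, 188 mm from the hinge axis. Clamp down: 110 mm to the -y side of the chamber's centre, 35 mm clear of its wall, 100.5 mm above the bench.
- clamp_hinge (a point): middle of the clamp's hinge axis (parallel to the chamber's x), fixed at y = +78, z = 100.5 mm in the chamber's frame. Two steel arms 8 mm square, at x = +-52 mm, run from it to the handle bar; when down, their rubber pads lie 1 mm above the seated lid, either side of its fin.
- amber_bottle: bystander: an amber glass reagent bottle with white cap, 72 mm across, 150 mm tall. Loose; origin at the centre of its underside.
- wash_bottle: bystander: a white plastic bottle with red cap, 68 mm across, 170 mm tall. Loose; origin at the centre of its underside.
- beaker: bystander: a clear open glass beaker, 76 mm across, 100 mm tall. Loose; origin at the centre of its underside.
- dish: bystander: a small white ceramic dish, 64 mm across, 28 mm tall. Loose; origin at the centre of its underside.
- drop_jar: bystander: a small amber jar with red cap, 38 mm across, 75 mm tall. Loose; origin at the centre of its underside.
Mind the look-alikes: they are no part of the job. There is more than one size of the lid; the one meant has the size given above.

How it is judged:
On the way:
1. the lid lies flat and fully home in the rim and is let go while the clamp is still open (z of lid in the frame of chamber between 0.076 and 0.083 m and horizontal distance between lid and chamber_seat below 0.007 m and angle between lid's own z axis and vertical below 0.04 rad and angle between the x axis of lid and the x axis of chamber, either way round below 0.08 rad and contact force between the fingers and lid below 0.2 N and linear speed of lid below 0.02 m/s and value of joint clamp above 1 rad), for 0.2 s.
At the end, for the whole second after the job is handed in: The lid lies home in the chamber's rim: underside between 76 and 83 mm above the chamber's underside, centre within 7 mm of the seat's centre, level within 0.04 rad and square within 0.08 rad; it is let go and at rest; the clamp is down (joint under 0.06 rad) and still (z of lid in the frame of chamber between 0.076 and 0.083 m and horizontal distance between lid and chamber_seat below 0.007 m and angle between lid's own z axis and vertical below 0.04 rad and angle between the x axis of lid and the x axis of chamber, either way round below 0.08 rad and contact force between the fingers and lid below 0.2 N and linear speed of lid below 0.02 m/s and value of joint clamp below 0.06 rad and velocity of joint clamp below 0.05 rad/s); the robot touches nothing.
It fails at once if the lid is dropped: it moves faster than 0.5 m/s within 60 mm above its seat (horizontal distance between lid and chamber_seat below 0.05 m and z of lid in the frame of chamber below 0.14 m and linear speed of lid above 0.5 m/s).
It fails at once if the amber bottle, white bottle, beaker, jar or dish is pushed more than 30 mm or tipped over (distance of any of amber_bottle, wash_bottle, beaker, dish, drop_jar from where it was at the start of the episode above 0.03 m or angle between any of amber_bottle, wash_bottle, beaker, dish, drop_jar's own z axis and vertical above 0.5 rad).
It also fails if it takes over 67 s, if anything falls off the work surface, if the arm or the gripper's body presses on something with over 40 N, if the wrist force passes 120 N, or if a joint passes its speed limit or range.

### The arm

A 6-joint arm with a two-finger parallel gripper is mounted at the origin on the work surface. World frame = base frame: x ahead of the robot, y to its left, z up, the work surface at z = 0. Lengths are in m, angles in rad, forces in N, time in s.
With the tool pointing down it reaches from about 0.375 to 0.925 m from the base axis. Payload 5.7 kg.
Tool frame: the origin (TCP) lies midway between the tips of the shut fingers; the grasp point (between the pads) lies 19 mm behind it (robot.hold_point_z is the distance from the TCP to the grasp point, in m); z points along the fingers, y is the direction in which the jaws open and shut (so a half turn about z gives the same grasp; the last joint's range is limited). The gripper opens to 85 mm and grips with 20 to 120 N. Pads are 22 mm wide; open, the fingers measure 114 mm over their backs; the gripper's body (76 mm by 85 mm) begins 54 mm behind the grasp point. The pads swing forward as they close: fully open they stand 13 mm farther back than shut.
Start: joints at [1.16, 0.359, 1.51, -0, 1.272, -0.115], TCP at [0.175, 0.574, 0.231] pointing down, gripper open.
Joint ranges: [-2.97, 2.97], [-1.01, 2.36], [0.21, 2.38], [-0.96, 4.11], [0.2, 2.71], [-2.98, 2.98]. Speed limits (rad/s): [2.39, 2.39, 3.14, 3.14, 3.14, 3.14].

### API

Orientations are given as a unit quaternion [w, x, y, z].
In Python, from station import robot, viewer gives the robot as it stands.
- The arm moves only by the tool apply_moves, never from a script. Its argument "moves" is a list of rows, each a list of 7 numbers: the turn, a rotation vector about the tool's x, y, z in degrees, then the shift along the tool's x, y, z in cm, then the opening in per cent of the stroke, from 0 (shut) to 100 (fully open). In form: [[rx, ry, rz, tx, ty, tz, claw], ...]. A call has 1 to 20 rows; each row shifts and turns the commanded pose from where the row before left it, along the tool's axes as they then stand; what a row does not reach is not made up. A row lasts 1/10 s, in which the tool goes at most 50 mm and 8.59 degrees, less where a joint would pass 70% of its speed; a pose out of reach is approached as far as the arm can. A call with a gripper value outside its range is refused whole. The fingers move at their own pace and stop on an object; "grip_force" is the grip in N (left out, the last holds). Time passes only in rows, so rows that do not move let the fingers close. It gives the time, the measured TCP pose, the force and the opening at its end, in the units of the state.
- robot.get_obs(): the state, without advancing time (a new reading comes with each control period).
- viewer.get_image(name): name is "scene" or "top" or "wrist"; returns a dict with "img" (420x560x3 uint8, red, green, blue), "depth" (420x560 float32, m along the optical axis (not along the pixel's ray), 0 where there is no reading), "fov_y" (degrees; the focal length in pixels is half the picture's height over the tangent of half this angle, whatever the lens; pixels are square), "cx", "cy" (the principal point, pixels), "cam_to_world" (4x4, takes a point from camera to world coordinates); the wrist camera has in their place "tool_from_camera" (4x4, takes a point from camera to tool coordinates, whose origin is the TCP and whose axes are the flange's). Camera axes: x right, y down, z forward; pixel columns grow to the right and rows downward; lengths in m; the calibration is good to about 2 mm. A picture is of the moment at which its call begins: read the wrist's pose just before it.
- robot.finish_job(): hands the job in, once; it reports no verdict.
The state is a dict: "time_s": time; "qpos": joint angles; "joint_vel": joint speeds; "joint_efforts": joint torques, N m; "eef_pos": TCP position; "tool_rot": TCP orientation; "contact_force": force on the tool from outside, world axes, zero at the start; "ft_torque": the same for the moment, N m; "grip_width": finger opening in m.
Only numpy, scipy, OpenCV 4.12 (cv2) and the standard library are available. Lean on these libraries where they do the work, as an engineer would, in place of code of your own. Each camera call takes 0.05 s, during which the arm holds its last target. There are 200 camera calls.

## Working session

There is one attempt and no reset: what is moved stays moved. The work goes in short steps, Python scripts to look and compute and a tool call to move; the robot and the scene stay as the last step left them, time stands still between calls to the robot, and variables do not carry over. Pictures are saved under pics/ and viewed, about 8 in all and at most 12, crops included, and the job is handed in when it is done.

Besides the shell and the picture viewer there is one more tool, called after ">>>" in YAML: its name, and indented under it one key for each argument. apply_moves: Moves the arm, as the interface text tells. Its arguments: {"type":"object","properties":{"moves":{"type":"array"},"grip_force":{"type":"number"}},"required":["moves"]}

```bash
ls; mkdir -p pics
cat > h.py <<'E'
import numpy as np, cv2
from station import robot, viewer
from scipy.spatial.transform import Rotation as R
def cam(n):
    o=robot.get_obs(); d=viewer.get_image(n)
    if n=='wrist':
        T=np.eye(4); q=o['tool_rot']; T[:3,:3]=R.from_quat([q[1],q[2],q[3],q[0]]).as_matrix(); T[:3,3]=o['eef_pos']
        d['cam_to_world']=T@np.array(d['tool_from_camera'])
    h=d['img'].shape[0]; f=h/2/np.tan(np.radians(d['fov_y'])/2)
    v,u=np.mgrid[:h,:d['img'].shape[1]]; z=d['depth']
    P=np.stack([(u-d['cx'])/f*z,(v-d['cy'])/f*z,z,np.ones_like(z)],-1)@np.array(d['cam_to_world']).T
    d['P']=P[...,:3]; d['P'][z==0]=np.nan; d['f']=f
    return d
def save(n,im,s=1):
    cv2.imwrite('pics/'+n,cv2.resize(im[...,::-1],None,fx=s,fy=s))
E
python3 - <<'E'
from h import *
for n in('scene','top'):
    d=cam(n); save(n+'0.png',d['img'],1.4); np.savez(n+'0.npz',img=d['img'],P=d['P'])
    print(n,np.round(d['cam_to_world'],3).tolist(),d['f'],np.isnan(d['P'][...,0]).mean())
print(robot.get_obs())
E
```

```text
pics
scene [[-0.815, 0.493, -0.304, 0.892], [0.579, 0.699, -0.419, 0.51], [0.006, -0.518, -0.855, 1.106], [0.0, 0.0, 0.0, 1.0]] 462.81173278075016 0.0041156462585034016
top [[-0.023, -0.997, 0.078, 0.459], [-1.0, 0.022, -0.006, 0.012], [0.005, -0.078, -0.997, 1.159], [0.0, 0.0, 0.0, 1.0]] 416.66159845350904 0.003920068027210884
{'time_s': 0.1, 'qpos': array([ 1.15992356e+00,  3.59439600e-01,  1.51134030e+00,  6.64110185e-06,
        1.27248466e+00, -1.15089758e-01]), 'joint_vel': array([-3.64280666e-05, -2.42765270e-03, -6.66968740e-04, -1.88797692e-03,
        9.21188732e-05, -1.07304148e-03]), 'joint_efforts': array([-4.58517552e-04, -5.28653634e+01, -2.79349422e+01, -4.57538299e-04,
        4.90060891e-03,  9.38403701e-06]), 'eef_pos': array([0.17464528, 0.57337722, 0.23052756]), 'tool_rot': array([-2.20379089e-04,  1.47353899e-01,  9.89083480e-01, -8.06388818e-04]), 'contact_force': array([0.0874408 , 0.21889522, 0.24671037]), 'ft_torque': array([ 0.00377855, -0.03919869, -0.02368869]), 'grip_width': 0.08529378648032897}
```

View pics/scene0.png

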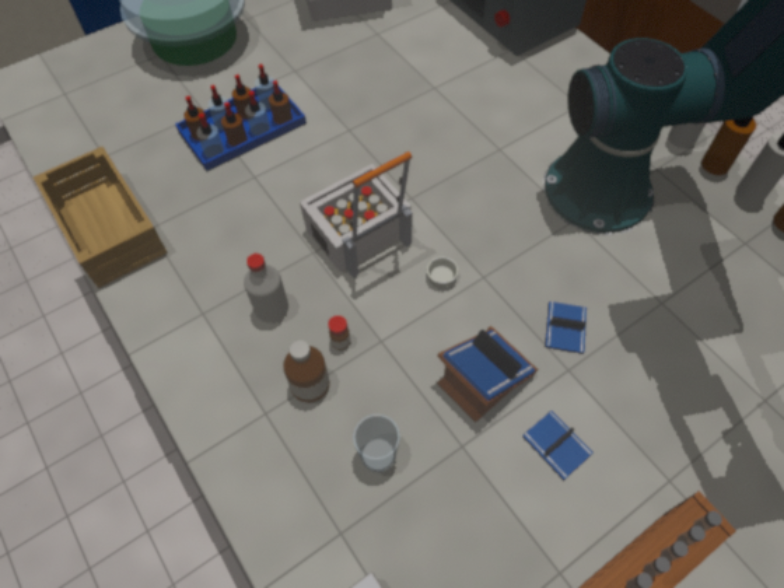

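View pics/top0.png

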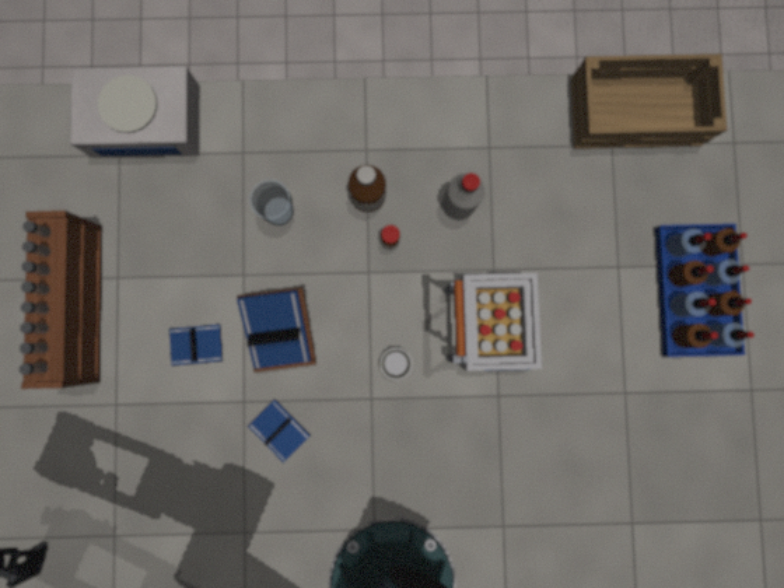

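The top view (1.4x) shows three blue lids. The candidates are the one on the wooden rest at (275,330), a small one flat at (195,343) and a small one flat at (280,430). I choose (275,330). The chamber is at (500,320), with its hinge posts on the world +y side at (450,290) and (450,355) and the orange handle at (460,318).

Run:
```python
from h import *
def rect(P):
    r=cv2.minAreaRect((P[:,:2]*1000).astype(np.float32)); return np.round(r[0],1),np.round(r[1],1),round(r[2],1)
for n in('scene','top'):
    d=np.load(n+'0.npz'); I=d['img'];P=d['P']; hsv=cv2.cvtColor(I,cv2.COLOR_RGB2HSV)
    x,y,z=np.moveaxis(P,-1,0)
    blue=cv2.inRange(hsv,(105,110,40),(125,255,255))>0
    k,lab,st,c=cv2.connectedComponentsWithStats((blue&(z<.2)&(x<.8)&(y>.05)).astype(np.uint8))
    for i in range(1,k):
        if st[i,4]>60: 
            q=P[lab==i]; print(n,'blue',c[i].round(),st[i,4],q.mean(0).round(3),'z',np.percentile(q[:,2],[2,98]).round(3),rect(q))
    # raised lid region
    m=blue&(z>.03)&(z<.14)&(y>.1)&(x>.3)&(x<.65)
    q=P[m]; A=np.c_[q[:,:2],np.ones(len(q))]; 
    for _ in range(3):
        s=np.linalg.lstsq(A,q[:,2],rcond=None)[0]; r=q[:,2]-A@s; k2=abs(r)<.004; A=A[k2];q=q[k2]
    nn=np.array([-s[0],-s[1],1]);nn/=np.linalg.norm(nn); print(' lid plane n',nn.round(3),'tilt',np.arccos(nn[2]),'rms',r.std(),'az',np.degrees(np.arctan2(nn[1],nn[0])))
    c0=q.mean(0); h=(P-c0)@nn
    lidreg=np.linalg.norm(P-c0,axis=-1)<.13
    fin=lidreg&(h>.028)&(h<.040)&(hsv[...,2]<70); g=P[fin]
    print(' fin',len(g),g.mean(0).round(4),(h[fin]).mean(), np.percentile(h[fin],[5,50,95]).round(4))
    u,sv,vt=np.linalg.svd(g-g.mean(0)); t=(g-g.mean(0))@vt.T; print('  dirs',vt.round(3).tolist(),np.percentile(t,[1,99],axis=0).round(4).tolist())
    rim=(z>.085)&(z<.096)&(y<.1)&(y>-.25)&(x>.3)&(x<.7)&(hsv[...,1]<60); print(' rim',rim.sum(),rect(P[rim]))
    orange=(cv2.inRange(hsv,(5,150,100),(18,255,255))>0)&(z>.2); g=P[orange&(y>-.3)]; print(' handle',len(g),g.mean(0).round(4),g.min(0).round(3),g.max(0).round(3))
d=np.load('top0.npz');I=d['img'];save('crop1.png',I[190:320,110:400],2.7)
```

```text
scene blue [405. 222.] 190 [0.271 0.193 0.01 ] z [0.005 0.015] (array([276.5, 198.2]), array([47.2, 53.6]), 40.8)
scene blue [404. 242.] 313 [0.314 0.234 0.009] z [0.005 0.014] (array([313.5, 234.1]), array([48.5, 54.2]), 43.2)
scene blue [364. 251.] 114 [0.434 0.207 0.049] z [0.041 0.104] (array([444.8, 205.5]), array([38.6, 81.2]), 5.8)
scene blue [343. 264.] 786 [0.519 0.219 0.099] z [0.061 0.117] (array([490.1, 211.6]), array([125.2, 105.3]), 5.9)
scene blue [390. 308.] 369 [0.466 0.351 0.01 ] z [0.005 0.014] (array([465.8, 351.9]), array([54.8, 45.1]), 4.0)
scene blue [406. 325.] 399 [0.462 0.404 0.009] z [0.005 0.014] (array([462.6, 403.9]), array([53.8, 44.9]), 2.6)
 lid plane n [-0.517 -0.046  0.855] tilt 0.5460615985642407 rms 0.0014359833508754138 az -174.90217850319735
 fin 125 [0.4704 0.2121 0.1068] 0.03210329888504784 [0.0282 0.0328 0.0347]
  dirs [[-0.11, 0.994, -0.01], [-0.994, -0.11, -0.0], [0.001, -0.01, -1.0]] [[-0.0449, -0.0051, -0.0038], [0.042, 0.0059, 0.0039]]
 rim 383 (array([ 494.4, -181. ]), array([133.5, 178.5]), 88.5)
 handle 175 [ 0.4983 -0.1029  0.2923] [
[... 586 characters left out ...]
82.1]), 5.6)
top blue [192. 301.] 322 [0.313 0.232 0.008] z [0.004 0.012] (array([312.8, 231.6]), array([42.7, 53.5]), 43.8)
top blue [205. 314.] 325 [0.276 0.198 0.008] z [0.003 0.012] (array([275.5, 196.7]), array([44.2, 53.9]), 43.7)
 lid plane n [-0.518 -0.032  0.855] tilt 0.5452032255083366 rms 0.0015977232115074653 az -176.49883264958004
 fin 154 [0.469  0.2066 0.1051] 0.03303965376671619 [0.0295 0.033  0.0363]
  dirs [[-0.1, 0.995, 0.001], [0.928, 0.093, 0.361], [-0.359, -0.037, 0.932]] [[-0.0448, -0.006, -0.0039], [0.0438, 0.0051, 0.0048]]
 rim 575 (array([ 494.1, -183.2]), array([176. , 132.9]), 0.2)
 handle 232 [ 0.4941 -0.1062  0.2923] [ 0.442 -0.112  0.288] [ 0.548 -0.101  0.296]
```

View pics/crop1.png

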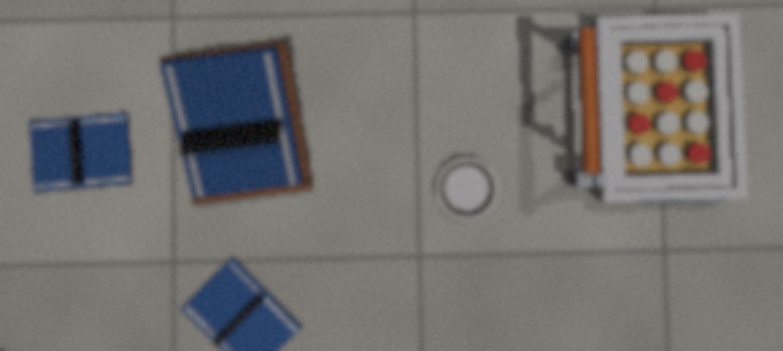

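The crop confirms the choice. The lid on the rest measures about 150 x 110 mm with two stripes, and the other two are roughly half that size. Next I plan the approach.

```bash
cat >> h.py <<'E'
def pose():
    o=robot.get_obs(); q=o['tool_rot']; return R.from_quat([q[1],q[2],q[3],q[0]]),np.array(o['eef_pos']),o
def tool(yaw,tilt):  # tool y along lid x, z along -lid z ; degrees
    L=R.from_euler('zy',[yaw,-tilt],degrees=True).as_matrix()
    return R.from_matrix(np.c_[L[:,1],L[:,0],-L[:,2]])
def plan(Rt,p):
    Rc,pc,o=pose(); rv=(Rc.inv()*Rt).as_rotvec(degrees=True)
    print('turn',rv.round(2),np.linalg.norm(rv).round(1),'| shift(now axes) cm',(Rc.inv().apply(p-pc)*100).round(2),'| shift(after turn) cm',(Rt.inv().apply(p-pc)*100).round(2),'| q',np.round(o['qpos'],2),'F',np.round(o['contact_force'],1),'w',round(o['grip_width'],4),'t',o['time_s'],'p',pc.round(4))
E
python3 - <<'E'
from h import *
Rt=tool(6,31.5); g=np.array([.4755,.2102,.0965]); print(Rt.as_matrix().round(3))
plan(Rt,g+Rt.apply([0,0,.019-.14]))
E
```

```text
[[-0.089  0.848  0.522]
 [ 0.995  0.105 -0.   ]
 [-0.055  0.52  -0.853]]
turn [-25.8  -21.17  65.3 ] 73.3 | shift(now axes) cm [-33.32 -27.81   3.13] | shift(after turn) cm [-38.07  14.75  15.05] | q [ 1.16  0.36  1.51  0.    1.27 -0.12] F [0.1 0.2 0.2] w 0.0853 t 0.1 p [0.1746 0.5734 0.2305]
```

```bash
sed -i "s/'zy'/'ZY'/" h.py
python3 - <<'E'
from h import *
Rt=tool(6,31.5); g=np.array([.4755,.2102,.0965]); print(Rt.as_matrix().round(3))
plan(Rt,g+Rt.apply([0,0,.019-.14]))
E
```

```text
[[-0.105  0.848  0.52 ]
 [ 0.995  0.089  0.055]
 [ 0.     0.522 -0.853]]
turn [-27.88 -18.37  65.29] 73.3 | shift(now axes) cm [-33.54 -28.43   3.13] | shift(after turn) cm [-39.26  15.27  12.98] | q [ 1.16  0.36  1.51  0.    1.27 -0.12] F [0.1 0.2 0.2] w 0.0853 t 0.1 p [0.1746 0.5734 0.2305]
```

>>> apply_moves:
  moves:
    - [0,0,0,-2.8,-2.37,0,60]
    - [0,0,0,-2.8,-2.37,0,60]
    - [0,0,0,-2.8,-2.37,0,60]
    - [0,0,0,-2.8,-2.37,0,60]
    - [0,0,0,-2.8,-2.37,0,60]
    - [0,0,0,-2.8,-2.37,0,60]
    - [0,0,0,-2.8,-2.37,0,60]
    - [0,0,0,-2.8,-2.37,0,60]
    - [0,0,0,-2.8,-2.37,0,60]
    - [0,0,0,-2.8,-2.37,0,60]
    - [0,0,0,-2.8,-2.37,0,60]
    - [0,0,0,-2.8,-2.37,0,60]

```text
time_s: 1.3
eef_pos: [0.4137, 0.2025, 0.2311]
tool_rot: [-0.0, 0.147, 0.989, -0.0]
contact_force: [1.0, 0.5, -0.1]
grip_width: 0.051
```

>>> apply_moves:
  moves:
    - [-2.79,-1.84,6.53,0,0,0,60]
    - [-2.79,-1.84,6.53,0,0,0,60]
    - [-2.79,-1.84,6.53,0,0,0,60]
    - [-2.79,-1.84,6.53,0,0,0,60]
    - [-2.79,-1.84,6.53,0,0,0,60]
    - [-2.79,-1.84,6.53,0,0,0,60]
    - [-2.79,-1.84,6.53,0,0,0,60]
    - [-2.79,-1.84,6.53,0,0,0,60]
    - [-2.79,-1.84,6.53,0,0,0,60]
    - [-2.79,-1.84,6.53,0,0,0,60]
    - [0,0,0,0,0,0,60]
    - [0,0,0,0,0,0,60]

```text
time_s: 2.5
eef_pos: [0.413, 0.2032, 0.2307]
tool_rot: [0.176, 0.627, 0.734, 0.193]
contact_force: [0.0, -0.3, -0.0]
grip_width: 0.0507
```

```bash
cat > lid.py <<'E'
from h import *
import sys
d=cam('wrist'); I=d['img'];P=d['P']; save(sys.argv[1],I,1.2)
hsv=cv2.cvtColor(I,cv2.COLOR_RGB2HSV)
m=(cv2.inRange(hsv,(105,110,40),(125,255,255))>0)&(P[...,2]>.03)&(P[...,2]<.14); q=P[m]
for _ in range(4):
    s=np.linalg.lstsq(np.c_[q[:,:2],np.ones(len(q))],q[:,2],rcond=None)[0]; r=q[:,2]-np.c_[q[:,:2],np.ones(len(q))]@s; q=q[abs(r)<.003]
n=np.array([-s[0],-s[1],1]);n/=np.linalg.norm(n); print('n',n.round(3),'tilt',np.degrees(np.arccos(n[2])).round(2),len(q))
c0=q.mean(0);h=(P-c0)@n
fin=(np.linalg.norm(P-c0,axis=-1)<.12)&(h>.031)&(h<.038)&(hsv[...,2]<90); g=P[fin]; v,u=np.nonzero(fin); print('fin top',fin.sum(),g.mean(0).round(4),'px',u.min(),u.max(),v.min(),v.max(),'h',np.median(h[fin]).round(4))
L=R.from_euler('ZY',[6,-31.5],degrees=True).as_matrix(); t=(g-g.mean(0))@L; print('ext',np.percentile(t,[1,99],axis=0).round(4).tolist())
r=cv2.minAreaRect((t[:,:2]*1000).astype(np.float32)); print('rect',r)
c=g.mean(0)+L@np.r_[np.array(r[0])/1000,0]; print('centre',c.round(4),'grip',(c-L[:,2]*.012).round(4))
E
python3 lid.py w1.png
python3 - <<'E'
from h import *
Rt=tool(6,31.5); g=np.array([.4755,.2102,.0965]); plan(Rt,g+Rt.apply([0,0,.019-.14]))
E
```

```text
n [-0.181  0.325  0.928] tilt 21.83 1497
fin top 352 [0.47   0.2278 0.1038] px 262 353 134 204 h 0.0342
ext [[-0.0095, -0.0185, -0.0373], [0.0628, 0.0347, 0.0057]]
rect ((18.993940353393555, 22.473430633544922), (90.361572265625, 40.698184967041016), 38.420597076416016)
centre [0.4838 0.2519 0.1137] grip [0.49   0.2525 0.1035]
turn [-1.16 -0.59  2.74] 3.0 | shift(now axes) cm [ 0.1  -1.65  2.66] | shift(after turn) cm [ 0.05 -1.71  2.62] | q [ 0.43 -0.05  2.17 -0.31  0.53  0.5 ] F [ 1.1  0.5 -0.5] w 0.0511 t 2.55 p [0.4135 0.2032 0.231 ]
```

View pics/w1.png

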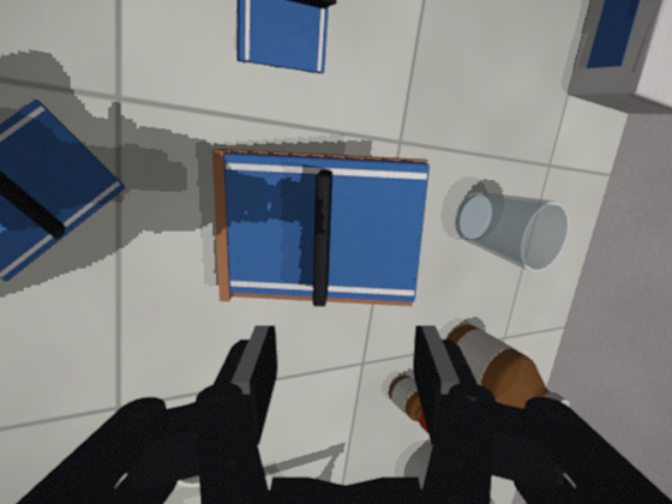

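The wrist view shows the fin upright between the jaws' columns at (322,240)/1.2, with the lid at (325,230)/1.2. The plane fit was polluted by other blue items, so I restrict it to the lid.

```bash
sed -i "s/; q=P\[m\]/\&(np.hypot(P[...,0]-.49,P[...,1]-.21)<.09); q=P[m]/" lid.py; python3 lid.py w2.png
python3 - <<'E'
from h import *
Rt=tool(6,31.5); g=np.array([.4755,.2102,.0965]); plan(Rt,g+Rt.apply([0,0,.019-.10]))
E
```

```text
n [-0.52  -0.054  0.853] tilt 31.5 15225
fin top 1311 [0.4659 0.2104 0.105 ] px 260 274 145 254 h 0.0338
ext [[-0.005, -0.0482, -0.0022], [0.0048, 0.0433, 0.0017]]
rect ((-0.1301107406616211, -2.8173828125), (10.062636375427246, 93.59449768066406), 0.11164574325084686)
centre [0.4661 0.2076 0.1049] grip [0.4724 0.2083 0.0947]
turn [-1.14 -0.58  2.67] 3.0 | shift(now axes) cm [ 0.08 -1.61  6.66] | shift(after turn) cm [ 0.06 -1.75  6.62] | q [ 0.43 -0.05  2.17 -0.31  0.53  0.5 ] F [ 0.2 -0.3 -0.4] w 0.051 t 2.6 p [0.4139 0.2031 0.2311]
```

Run:
```python
from h import *
Rt=tool(6,31.5); g=np.array([.4727,.2085,.0950]); plan(Rt,g+Rt.apply([0,0,.019-.06]))
```

```text
turn [-1.14 -0.58  2.67] 3.0 | shift(now axes) cm [-0.09 -1.87 10.63] | shift(after turn) cm [-0.08 -2.08 10.6 ] | q [ 0.43 -0.05  2.17 -0.31  0.53  0.5 ] F [ 0.2 -0.3 -0.4] w 0.051 t 2.6 p [0.4139 0.2031 0.2311]
```

>>> apply_moves:
  moves:
    - [-0.57,-0.29,1.33,0,0,0,60]
    - [-0.57,-0.29,1.34,0,0,0,60]
    - [0,0,0,0,-2.08,0,60]
    - [0,0,0,0,0,2.65,60]
    - [0,0,0,0,0,2.65,60]
    - [0,0,0,0,0,2.65,60]
    - [0,0,0,-0.08,0,2.65,60]
    - [0,0,0,0,0,0,60]
    - [0,0,0,0,0,0,60]

```text
time_s: 3.5
eef_pos: [0.451, 0.206, 0.1303]
tool_rot: [0.182, 0.645, 0.715, 0.201]
contact_force: [1.3, -0.2, 0.0]
grip_width: 0.0512
```

```bash
python3 lid.py w3.png
python3 - <<'E'
from h import *
Rt=tool(6,31.5); g=np.array([.4727,.2085,.0950]); plan(Rt,g+Rt.apply([0,0,.019]))
E
```

```text
n [-0.52  -0.054  0.853] tilt 31.49 29640
fin top 2800 [0.4655 0.2122 0.1049] px 279 297 171 330 h 0.0339
ext [[-0.0047, -0.0497, -0.0019], [0.0046, 0.0418, 0.0016]]
rect ((-0.07581043243408203, -4.5559234619140625), (93.7350845336914, 9.621585845947266), 89.83965301513672)
centre [0.4659 0.2077 0.1048] grip [0.4721 0.2084 0.0946]
turn [ 0.03  0.05 -0.12] 0.1 | shift(now axes) cm [-0.   -0.02  6.11] | shift(after turn) cm [-0.01 -0.02  6.11] | q [ 0.41  0.23  2.27 -0.93  0.2   1.18] F [-0.2 -0.2  0.3] w 0.0513 t 3.55 p [0.451  0.2063 0.131 ]
```

The tilted straight approach runs out of joint 5's range: q5 is at 0.20, its limit. Only the jaw axis must match the lid's x, so I can lean the tool sideways in the fin's plane. I check that with a quick kinematic fit from the poses so far.

```bash
cat > kin.py <<'E'
from h import *
from scipy.optimize import least_squares
lo=np.array([-2.97,-1.01,.21,-.96,.2,-2.98]);hi=np.array([2.97,2.36,2.38,4.11,2.71,2.98])
def fk(q,k):
    r0,z0,a,b,L=k
    def d(t): return np.array([np.sin(t),0,np.cos(t)])
    w=np.array([r0,0,z0])+a*d(q[1])+b*d(q[1]+q[2])
    Rm=R.from_euler('ZYZYZ',[q[0],q[1]+q[2],q[3],q[4],q[5]+C]) if 0 else R.from_euler('Z',q[0])*R.from_euler('Y',q[1]+q[2])*R.from_euler('Z',q[3])*R.from_euler('Y',q[4])*R.from_euler('Z',q[5]+np.pi/2)
    return Rm, R.from_euler('Z',q[0]).apply(w)+Rm.apply([0,0,L])
A=[([1.15992,.35944,1.51134,0,1.27248,-.11509],[.17465,.57338,.23053]),([.43,-.05,2.17,-.31,.53,.5],[.4139,.2031,.2311])]
o=robot.get_obs();A.append((list(o['qpos']),o['eef_pos']))
k=least_squares(lambda k:np.concatenate([fk(q,k)[1]-p for q,p in A])*1000+0,[.0,.4,.4,.4,.2]).x
def ik(Rt,p,q0):
    s=least_squares(lambda q:np.r_[(fk(q,k)[1]-p)*1000,(fk(q,k)[0].inv()*Rt).as_rotvec(degrees=True)*3],np.clip(q0,lo+.01,hi-.01),bounds=(lo,hi)); return s.x,np.sqrt((s.fun**2).sum())
E
python3 - <<'E'
from kin import *
print(k.round(4)); Rc,pc,_=pose()
for q,p in A: print((fk(q,k)[1]-p).round(4))
print((fk(A[2][0],k)[0].inv()*Rc).as_rotvec(degrees=True).round(2))
g=np.array([.4723,.2084,.0950])
for phi in(-30,-20,0,10,20,30,40):
  for back in(0,.1):
    Rt=tool(6,31.5)*R.from_euler('y',phi,degrees=True)
    best=min((ik(Rt,g+Rt.apply([0,0,.019-back]),q0) for q0 in([.3,.3,2.2,1.5,.5,-1],[.3,.3,2.2,-.5,.5,1],[.3,.3,2.2,3,.5,-2.5])),key=lambda s:s[1])
    print(phi,back,Rt.as_matrix()[:,2].round(2),best[0].round(2),best[1].round(2))
E
```

```text
[0.2916 0.0239 0.3022 0.2126 0.0055]
[ 0.0654 -0.0224  0.0079]
[ 0.005  -0.0119 -0.0211]
[-0.0003 -0.0123  0.0132]
[ 0.  0. -0.]
-30 0 [ 0.5  -0.45 -0.74] [ 0.41  0.46  2.15 -0.96  0.63  1.31] 51.31
-30 0.1 [ 0.5  -0.45 -0.74] [ 0.53  0.2   2.19 -0.96  0.82  1.29] 14.86
-20 0 [ 0.52 -0.29 -0.8 ] [ 0.4   0.47  2.16 -0.96  0.45  1.28] 44.69
-20 0.1 [ 0.52 -0.29 -0.8 ] [ 0.5   0.16  2.22 -0.96  0.64  1.26] 6.0
0 0 [ 0.52  0.05 -0.85] [ 0.41  0.55  2.25  3.27  0.2  -2.98] 23.3
0 0.1 [ 0.52  0.05 -0.85] [ 0.44  0.12  2.27 -0.66  0.29  0.93] 0.0
10 0 [ 0.49  0.23 -0.84] [ 0.42  0.54  2.23  3.1   0.21 -2.84] 0.0
10 0.1 [ 0.49  0.23 -0.84] [0.41 0.1  2.28 0.05 0.2  0.22] 3.56
20 0 [ 0.45  0.39 -0.8 ] [ 0.42  0.54  2.23  2.53  0.31 -2.28] 0.0
20 0.1 [ 0.45  0.39 -0.8 ] [ 0.38  0.12  2.3   1.08  0.22 -0.83] 0.0
30 0 [ 0.4   0.54 -0.74] [ 0.42  0.54  2.23  2.27  0.45 -2.03] 0.0
30 0.1 [ 0.4   0.54 -0.74] [ 0.35  0.13  2.32  1.48  0.38 -1.25] 0.0
40 0 [ 0.33  0.68 -0.65] [ 0.43  0.54  2.23  2.13  0.61 -1.91] 0.0
40 0.1 [ 0.33  0.68 -0.65] [ 0.32  0.16  2.34  1.64  0.57 -1.43] 0.0
```

```bash
python3 - <<'E'
s=open('kin.py').read()
s=s.replace("r0,z0,a,b,L=k","r0,z0,a,b,L,y0=k").replace("[r0,0,z0]","[r0,y0,z0]").replace("[.0,.4,.4,.4,.2]","[.0,.4,.4,.4,.2,.06]")
open('kin.py','w').write(s)
E
cat > feas.py <<'E'
from kin import *
print(k.round(4)); Rc,pc,_=pose()
for q,p in A: print((fk(q,k)[1]-p).round(4))
g=np.array([.4723,.2084,.0950])
for phi in(-30,-20,0,10,20,30,40):
  for back in(0,.1):
    Rt=tool(6,31.5)*R.from_euler('y',phi,degrees=True)
    best=min((ik(Rt,g+Rt.apply([0,0,.019-back]),q0) for q0 in([.3,.3,2.2,1.5,.5,-1],[.3,.3,2.2,-.5,.5,1],[.3,.3,2.2,3,.5,-2.5])),key=lambda s:s[1])
    print(phi,back,Rt.as_matrix()[:,2].round(2),best[0].round(2),best[1].round(2))
E
python3 feas.py
```

```text
[0.0954 0.0852 0.4929 0.3334 0.2059 0.0518]
[ 0.0123 -0.0146  0.0116]
[-0.0088  0.0048 -0.0049]
[ 0.0097  0.0141 -0.0067]
-30 0 [ 0.5  -0.45 -0.74] [ 0.52  0.45  2.08 -0.96  0.76  1.37] 28.94
-30 0.1 [ 0.5  -0.45 -0.74] [ 0.68  0.31  2.08 -0.96  0.91  1.41] 5.65
-20 0 [ 0.52 -0.29 -0.8 ] [ 0.47  0.4   2.14 -0.96  0.55  1.3 ] 24.72
-20 0.1 [ 0.52 -0.29 -0.8 ] [ 0.61  0.22  2.16 -0.96  0.71  1.35] 1.51
0 0 [ 0.52  0.05 -0.85] [ 0.38  0.34  2.23 -0.96  0.2   1.2 ] 16.16
0 0.1 [ 0.52  0.05 -0.85] [ 0.4   0.09  2.27 -0.55  0.29  0.79] 0.0
10 0 [ 0.49  0.23 -0.84] [ 0.28  0.35  2.36  2.62  0.2  -2.48] 7.3
10 0.1 [ 0.49  0.23 -0.84] [ 0.26  0.06  2.32  0.44  0.21 -0.29] 0.0
20 0 [ 0.45  0.39 -0.8 ] [ 0.21  0.36  2.35  2.02  0.33 -1.95] 0.0
20 0.1 [ 0.45  0.39 -0.8 ] [ 0.13  0.08  2.35  1.15  0.37 -1.1 ] 0.0
30 0 [ 0.4   0.54 -0.74] [ 0.14  0.39  2.36  1.87  0.53 -1.89] 0.0
30 0.1 [ 0.4   0.54 -0.74] [ 0.    0.13  2.37  1.35  0.59 -1.41] 0.0
40 0 [ 0.33  0.68 -0.65] [ 0.07  0.44  2.37  1.78  0.74 -1.89] 0.0
40 0.1 [ 0.33  0.68 -0.65] [-0.1   0.21  2.38  1.4   0.81 -1.59] 0.0
```

>>> apply_moves:
  moves:
    - [0,0,0,0,0,-3,60]
    - [0,0,0,0,0,-3,60]
    - [0,0,0,0,0,-3,60]
    - [0,0,0,0,0,-3,60]
    - [8,0,0,0,0,0,60]
    - [8,0,0,0,0,0,60]
    - [8,0,0,0,0,0,60]
    - [7.5,0,0,0,0,0,60]
    - [0,0,0,0,0,0,60]

```text
time_s: 4.45
eef_pos: [0.3945, 0.2015, 0.232]
tool_rot: [0.002, 0.67, 0.742, 0.005]
contact_force: [0.0, 0.2, 0.3]
grip_width: 0.0515
```

```bash
cat > rec.py <<'E'
from h import *
import os,json
Rc,p,o=pose(); f='rec.json'; L=json.load(open(f)) if os.path.exists(f) else []
L.append([list(o['qpos']),list(p)]); json.dump(L,open(f,'w')); print(np.round(o['qpos'],3),p.round(4),'z',Rc.as_matrix()[:,2].round(3),'y',Rc.as_matrix()[:,1].round(3))
E
python3 rec.py
```

```text
[3.150e-01 1.220e-01 1.838e+00 1.000e-03 1.170e+00 2.130e-01] [0.3945 0.2015 0.232 ] z [ 0.011  0.004 -1.   ] y [0.995 0.102 0.011]
```

>>> apply_moves:
  moves:
    - [0,8,0,0,0,0,60]
    - [0,8,0,0,0,0,60]
    - [0,8,0,0,0,0,60]
    - [0,4,0,0,0,0,60]
    - [0,0,0,0,0,0,60]
    - [0,0,0,0,0,0,60]

```text
time_s: 5.05
eef_pos: [0.3901, 0.1994, 0.2303]
tool_rot: [-0.175, 0.651, 0.72, 0.165]
contact_force: [-0.6, -0.4, -0.7]
grip_width: 0.0512
```

```bash
python3 rec.py
python3 - <<'E'
from h import *
Rt=tool(6,31.5)*R.from_euler('y',28,degrees=True); g=np.array([.4723,.2084,.0955]); plan(Rt,g+Rt.apply([0,0,.019-.08]))
E
```

```text
[-0.106  0.128  1.962  0.514  1.198 -0.434] [0.3901 0.1994 0.2303] z [-0.037  0.465 -0.885] y [0.995 0.099 0.01 ]
turn [-27.19   0.3  -14.75] 30.9 | shift(now axes) cm [-6.64  5.38  6.6 ] | shift(after turn) cm [-7.39  0.01  7.88] | q [-0.11  0.13  1.96  0.51  1.2  -0.43] F [-0.6 -0.4 -0.7] w 0.0512 t 5.05 p [0.3901 0.1994 0.2303]
```

```bash
python3 - <<'E'
s=open('kin.py').read()
i=s.index('def fk');j=s.index('def ik')
s=s[:i]+'''def fk(q,k):
    r0,z0,a,b,L,y0,e,c4x,c4y,c5x=k
    Z=lambda t:R.from_euler('Z',t)
    Y=lambda t:R.from_euler('Y',t)
    R3=Y(q[1]+q[2]);R4=R3*Z(q[3]);R5=R4*Y(q[4])
    w=np.array([r0,y0,z0])+Y(q[1]).apply([0,0,a])+R3.apply([e,0,b])+R4.apply([c4x,c4y,0])+R5.apply([c5x,0,L])
    return Z(q[0])*R5*Z(q[5]+np.pi/2), Z(q[0]).apply(w)
import json
A=[([1.15992,.35944,1.51134,0,1.27248,-.11509],[.17465,.57338,.23053]),([.43,-.05,2.17,-.31,.53,.5],[.4139,.2031,.2311]),([.41,.23,2.27,-.93,.2,1.18],[.451,.2063,.131])]
W=[1,.2,.2]
A+=json.load(open('rec.json'));W+=[1]*9
x0=np.array([0,.3,.45,.4,.2,.0,0,0,.07,0])
k=least_squares(lambda k:np.r_[np.concatenate([(fk(q,k)[1]-p)*w for (q,p),w in zip(A,W)])*1000,(k-x0)*3],x0).x
'''+s[j:]
open('kin.py','w').write(s)
E
python3 feas.py
```

```text
[ 8.200e-03  2.630e-01  6.110e-01  4.295e-01  3.704e-01  7.180e-02
  1.128e-01 -4.000e-04 -2.800e-03  4.200e-03]
[-0.0001  0.     -0.0002]
[ 0.0011 -0.0007  0.0021]
[ 0.0003 -0.0012 -0.0011]
[0.     0.0001 0.0001]
[-0.0001 -0.0001 -0.    ]
-30 0 [ 0.5  -0.45 -0.74] [ 0.72  0.56  1.96 -0.96  0.88  1.52] 15.03
-30 0.1 [ 0.5  -0.45 -0.74] [ 0.89  0.44  1.96 -0.91  1.02  1.54] 0.0
-20 0 [ 0.52 -0.29 -0.8 ] [ 0.63  0.47  2.05 -0.96  0.66  1.43] 16.92
-20 0.1 [ 0.52 -0.29 -0.8 ] [ 0.8   0.31  2.07 -0.93  0.8   1.48] 0.0
0 0 [ 0.52  0.05 -0.85] [ 0.4   0.37  2.2  -0.96  0.2   1.21] 13.64
0 0.1 [ 0.52  0.05 -0.85] [ 0.43  0.12  2.26 -0.64  0.28  0.9 ] 0.0
10 0 [ 0.49  0.23 -0.84] [ 0.17  0.4   2.33  2.35  0.2  -2.3 ] 0.36
10 0.1 [ 0.49  0.23 -0.84] [ 0.13  0.09  2.32  0.74  0.24 -0.71] 0.0
20 0 [ 0.45  0.39 -0.8 ] [-0.02  0.44  2.34  1.89  0.43 -2.03] 0.0
20 0.1 [ 0.45  0.39 -0.8 ] [-0.16  0.14  2.35  1.2   0.51 -1.41] 0.0
30 0 [ 0.4   0.54 -0.74] [-0.18  0.51  2.33  1.67  0.65 -2.  ] 0.0
30 0.1 [ 0.4   0.54 -0.74] [-0.38  0.26  2.34  1.22  0.77 -1.65] 0.0
40 0 [ 0.33  0.68 -0.65] [-0.3   0.6   2.29  1.51  0.85 -2.  ] 0.0
40 0.1 [ 0.33  0.68 -0.65] [-0.51  0.41  2.29  1.16  0.97 -1.78] 0.0
```

```bash
cat > path.py <<'E'
from kin import *
from scipy.spatial.transform import Slerp
phi=22; Ph=R.from_euler('y',phi,degrees=True); g=np.array([.4723,.2084,.0947])+.002*np.array([-.52,-.055,.853])
def T(yaw,tilt,g,back=0):
    Rt=tool(yaw,tilt)*Ph; return Rt,g+Rt.apply([0,0,.019-back])
wp=[pose()[:2],T(6,31.5,g,.08),T(6,31.5,g),T(6,31.5,g+[-.0,0,.15]),T(3,0,g+[0,0,.2]),T(0,0,np.array([.494,-.182,.23])),T(0,0,np.array([.494,-.182,.114]))]
q=np.array(robot.get_obs()['qpos'])
for a,b in zip(wp,wp[1:]):
    S=Slerp([0,1],R.concatenate([a[0],b[0]])); m=0
    for t in np.linspace(0,1,9)[1:]:
        qn,e=ik(S(t),a[1]+(b[1]-a[1])*t,q); m=max(m,e); dq=abs(qn-q).max(); q=qn
    print(b[1].round(3),q.round(2),'err',round(m,2),'last dq',dq.round(2))
plan(*wp[1]); plan(*wp[2])
E
python3 path.py
```

```text
[0.444 0.182 0.145] [-0.18  0.22  2.36  1.33  0.53 -1.57] err 0.0 last dq 0.3
[0.48  0.216 0.081] [-0.05  0.44  2.34  1.83  0.48 -2.01] err 0.0 last dq 0.06
[0.48  0.216 0.231] [-0.04  0.05  2.16  0.86  0.62 -0.89] err 0.0 last dq 0.09
[0.471 0.215 0.279] [ 0.02  0.17  1.72  0.4   1.29 -0.16] err 0.0 last dq 0.08
[ 0.494 -0.175  0.212] [-0.68  0.38  1.6   0.3   1.42 -0.77] err 0.0 last dq 0.07
[ 0.494 -0.175  0.096] [-0.68  0.53  1.7   0.32  1.18 -0.85] err 0.0 last dq 0.03
turn [-27.93  -5.56 -13.31] 31.4 | shift(now axes) cm [-5.98  5.13  6.59] | shift(after turn) cm [-5.84 -0.03  8.45] | q [-0.11  0.13  1.96  0.51  1.2  -0.43] F [-0.6 -0.4 -0.7] w 0.0512 t 5.05 p [0.3901 0.1994 0.2303]
turn [-27.93  -5.56 -13.31] 31.4 | shift(now axes) cm [-6.28  8.93 13.62] | shift(after turn) cm [-5.84 -0.03 16.45] | q [-0.11  0.13  1.96  0.51  1.2  -0.43] F [-0.6 -0.4 -0.7] w 0.0512 t 5.05 p [0.3901 0.1994 0.2303]
```

>>> apply_moves:
  moves:
    - [0,0,0,-1.2,1.03,1.0,60]
    - [0,0,0,-1.2,1.03,1.0,60]
    - [0,0,0,-1.2,1.03,1.0,60]
    - [0,0,0,-1.2,1.03,1.0,60]
    - [0,0,0,-1.18,1.01,1.0,60]
    - [-3.5,-0.7,-1.66,0,0,0,60]
    - [-3.5,-0.7,-1.66,0,0,0,60]
    - [-3.5,-0.7,-1.66,0,0,0,60]
    - [-3.5,-0.7,-1.66,0,0,0,60]
    - [-3.5,-0.7,-1.66,0,0,0,60]
    - [-3.5,-0.7,-1.66,0,0,0,60]
    - [-3.5,-0.7,-1.66,0,0,0,60]
    - [-3.43,-0.66,-1.69,0,0,0,60]
    - [0,0,0,0,0,0,60]
    - [0,0,0,0,0,0,60]

```text
time_s: 6.55
eef_pos: [0.4449, 0.176, 0.1586]
tool_rot: [0.04, 0.593, 0.737, 0.32]
contact_force: [-0.3, -0.4, 0.3]
grip_width: 0.0515
```

```bash
python3 rec.py; python3 lid.py w4.png; python3 path.py|tail -1
```

```text
[-0.184  0.172  2.33   1.21   0.561 -1.437] [0.4449 0.176  0.1586] z [ 0.439  0.425 -0.792] y [0.849 0.091 0.52 ]
n [-0.519 -0.055  0.853] tilt 31.49 23642
fin top 2354 [0.4662 0.2063 0.1048] px 270 285 154 302 h 0.0338
ext [[-0.0049, -0.0453, -0.0021], [0.0048, 0.0462, 0.0017]]
rect ((-0.08281993865966797, 0.5597686767578125), (9.618783950805664, 93.38714599609375), 0.15559883415699005)
centre [0.4661 0.2068 0.1048] grip [0.4723 0.2075 0.0946]
turn [-0.14 -0.1   0.05] 0.2 | shift(now axes) cm [ 0.19 -0.78  9.34] | shift(after turn) cm [ 0.21 -0.81  9.34] | q [-0.18  0.17  2.33  1.21  0.56 -1.44] F [ 0.5 -0.8 -0.6] w 0.0511 t 6.6 p [0.4458 0.1757 0.1588]
```

>>> apply_moves:
  moves:
    - [0,0,0,0.15,-0.8,0,60]
    - [0,0,0,0,0,2,60]
    - [0,0,0,0,0,2,60]
    - [0,0,0,0,0,2,60]
    - [0,0,0,0,0,1.2,60]
    - [0,0,0,0,0,1.1,60]
    - [0,0,0,0,0,0.6,60]
    - [0,0,0,0,0,0.45,60]
    - [0,0,0,0,0,0,60]
    - [0,0,0,0,0,0,60]
  grip_force: 50

```text
time_s: 7.6
eef_pos: [0.4797, 0.2155, 0.0807]
tool_rot: [0.041, 0.593, 0.737, 0.321]
contact_force: [-0.3, -0.9, -0.6]
grip_width: 0.0515
```

```bash
python3 rec.py;python3 path.py|tail -1
```

```text
[-0.037  0.438  2.329  1.806  0.47  -1.969] [0.4797 0.2155 0.0807] z [ 0.441  0.425 -0.791] y [0.849 0.09  0.521]
turn [-0.11 -0.09 -0.01] 0.1 | shift(now axes) cm [ 0.1   0.04 -0.03] | shift(after turn) cm [ 0.1   0.04 -0.03] | q [-0.04  0.44  2.33  1.81  0.47 -1.97] F [-0.3 -0.9 -0.6] w 0.0515 t 7.6 p [0.4797 0.2155 0.0807]
```

>>> apply_moves:
  moves:
    - [0,0,0,0,0,0,0]
    - [0,0,0,0,0,0,0]
    - [0,0,0,0,0,0,0]
    - [0,0,0,0,0,0,0]
    - [0,0,0,0,0,0,0]
    - [0,0,0,0,0,0,0]
    - [0,0,0,0,0,0,0]
    - [0,0,0,0,0,0,0]
  grip_force: 60

```text
time_s: 8.4
eef_pos: [0.48, 0.2152, 0.0812]
tool_rot: [0.041, 0.594, 0.737, 0.321]
contact_force: [-1.7, -2.1, 6.0]
grip_width: 0.0091
```

Run:
```python
from h import *
Rc,p,o=pose(); print('world up 1cm in tool',Rc.inv().apply([0,0,1]).round(3)); plan(Rc,p+[0,0,.15])
```

```text
world up 1cm in tool [ 0.321  0.522 -0.79 ]
turn [0. 0. 0.] 0.0 | shift(now axes) cm [  4.81   7.83 -11.85] | shift(after turn) cm [  4.81   7.83 -11.85] | q [-0.04  0.44  2.33  1.81  0.47 -1.97] F [-1.7 -2.1  6. ] w 0.0091 t 8.4 p [0.48   0.2152 0.0812]
```

Gripped at a width of 9.1 mm, which matches the 10 mm fin. I lift straight up, slowly at first.

>>> apply_moves:
  moves:
    - [0,0,0,0.16,0.26,-0.4,0]
    - [0,0,0,0.16,0.26,-0.4,0]
    - [0,0,0,0.32,0.52,-0.79,0]
    - [0,0,0,0.64,1.04,-1.58,0]
    - [0,0,0,0.64,1.04,-1.58,0]
    - [0,0,0,0.96,1.57,-2.37,0]
    - [0,0,0,0.96,1.57,-2.37,0]
    - [0,0,0,0.96,1.57,-2.37,0]
    - [0,0,0,0.96,1.57,-2.37,0]
    - [0,0,0,0,0,0,0]
    - [0,0,0,0,0,0,0]

```text
time_s: 9.5
eef_pos: [0.4789, 0.2153, 0.2593]
tool_rot: [0.041, 0.593, 0.737, 0.321]
contact_force: [-0.2, 0.6, -3.5]
grip_width: 0.0091
```

```bash
cat > st.py <<'E'
from h import *
import sys
a=[float(v) for v in sys.argv[1:]] # yaw tilt phi x y z(TCP)
plan(tool(a[0],a[1])*R.from_euler('y',a[2],degrees=True),np.array(a[3:6]))
E
python3 rec.py; python3 st.py 2 0 22 .46 .2 .30
```

```text
[-0.038  0.004  2.12   0.775  0.681 -0.787] [0.4789 0.2153 0.2593] z [ 0.44   0.424 -0.791] y [0.849 0.091 0.521]
turn [27.59 -1.16 15.46] 31.7 | shift(now axes) cm [ 0.48  0.38 -4.7 ] | shift(after turn) cm [ 0.17 -1.94 -4.32] | q [-0.04  0.    2.12  0.77  0.68 -0.79] F [-0.2  0.6 -3.5] w 0.0091 t 9.5 p [0.4789 0.2153 0.2593]
```

>>> apply_moves:
  moves:
    - [4.6,-0.19,2.58,0,0,0,0]
    - [4.6,-0.19,2.58,0,0,0,0]
    - [4.6,-0.19,2.58,0,0,0,0]
    - [4.6,-0.19,2.58,0,0,0,0]
    - [4.6,-0.19,2.58,0,0,0,0]
    - [4.6,-0.2,2.56,0,0,0,0]
    - [0,0,0,0,0,0,0]
    - [0,0,0,0,0,0,0]

```text
time_s: 10.3
eef_pos: [0.4787, 0.2155, 0.2574]
tool_rot: [-0.139, 0.682, 0.706, 0.132]
contact_force: [-0.9, 0.5, -3.4]
grip_width: 0.0095
```

```bash
python3 rec.py; python3 st.py 0 0 22 .48 .10 .375;  python3 - <<'E'
from h import *
# better chamber/clamp from both fixed cams
for n in('scene','top'):
    d=np.load(n+'0.npz'); I=d['img'];P=d['P']; hsv=cv2.cvtColor(I,cv2.COLOR_RGB2HSV); x,y,z=np.moveaxis(P,-1,0)
    reg=(x>.35)&(x<.65)&(y<-.05)&(y>-.29)
    q=P[reg&(z>.098)&(z<.112)&(hsv[...,1]<90)]; print(n,'posts',len(q),q.mean(0).round(4),np.percentile(q,[5,95],axis=0).round(3).tolist())
    for lo,hi in((.13,.16),(.16,.2),(.2,.24),(.24,.28)):
        q=P[reg&(z>lo)&(z<hi)]; 
        for sd in(q[q[:,0]<.49],q[q[:,0]>.49]): print('  arm',lo,len(sd),sd.mean(0).round(4) if len(sd) else '')
E
```

```text
[ 0.014  0.202  1.742  0.409  1.237 -0.165] [0.4787 0.2155 0.2574] z [-0.016  0.376 -0.927] y [ 0.999  0.035 -0.003]
turn [-0.9  -0.08  1.82] 2.0 | shift(now axes) cm [ -6.28  -0.31 -15.24] | shift(after turn) cm [ -6.3    0.13 -15.23] | q [ 0.01  0.2   1.74  0.41  1.24 -0.16] F [-0.9  0.5 -3.4] w 0.0095 t 10.3 p [0.4787 0.2155 0.2574]
scene posts 248 [ 0.4971 -0.1295  0.1051] [[0.425, -0.139, 0.1], [0.565, -0.117, 0.109]]
  arm 0.13 31 [ 0.4439 -0.1267  0.1463]
  arm 0.13 23 [ 0.5483 -0.1254  0.1467]
  arm 0.16 34 [ 0.4439 -0.1198  0.1798]
  arm 0.16 32 [ 0.5472 -0.12    0.1787]
  arm 0.2 45 [ 0.4442 -0.1158  0.2193]
  arm 0.2 45 [ 0.548  -0.1151  0.2189]
  arm 0.24 35 [ 0.4432 -0.1082  0.2588]
  arm 0.24 40 [ 0.5476 -0.1081  0.2613]
top posts 67 [ 0.4595 -0.1291  0.1047] [[0.423, -0.141, 0.102], [0.563, -0.118, 0.108]]
  arm 0.13 0 
  arm 0.13 0 
  arm 0.16 0 
  arm 0.16 0 
  arm 0.2 2 [ 0.4458 -0.1234  0.2176]
  arm 0.2 0 
  arm 0.24 0 
  arm 0.24 0
```

The posts put the chamber centre at y≈-0.21. My earlier rim mask was clipped at y>-0.25, so I redo it.

Run:
```python
from h import *
for n in('scene','top'):
    d=np.load(n+'0.npz'); I=d['img'];P=d['P']; hsv=cv2.cvtColor(I,cv2.COLOR_RGB2HSV); x,y,z=np.moveaxis(P,-1,0)
    m=(x>.35)&(x<.65)&(y<-.145)&(y>-.34)&(z>.087)&(z<.094)&(hsv[...,1]<60)
    q=P[m]; print(n,m.sum(),cv2.minAreaRect((q[:,:2]*1000).astype(np.float32)),np.percentile(q,[1,99],axis=0).round(4).tolist(),q[:,2].mean())
    s=P[(x>.35)&(x<.65)&(y<-.145)&(z>.02)&(z<.2)]; 
    # outer edge lines: for -y edge
    e=[]
    for xx in np.arange(.42,.58,.01):
        t=q[abs(q[:,0]-xx)<.005]; 
        if len(t): e.append((xx,t[:,1].min()))
    print(np.polyfit(*np.array(e).T,1))
    for sd,f in(('x-',-1),('x+',1)):
        e=[]
        for yy in np.arange(-.265,-.155,.01):
            t=q[abs(q[:,1]-yy)<.005]
            if len(t): e.append((yy,(t[:,0]*f).max()*f))
        print(sd,np.polyfit(np.array(e)[:,0]+.21,np.array(e)[:,1],1))
```

```text
scene 496 ((493.5398864746094, -213.654296875), (178.57489013671875, 136.78407287597656), 0.14148108661174774) [[0.4061, -0.2804, 0.0871], [0.5821, -0.1461, 0.0937]] 0.09053129081292992
[-0.00369279 -0.27784417]
x- [-0.11939751  0.43395126]
x+ [3.71584544e-04 5.81718694e-01]
top 764 ((494.23944091796875, -212.16122436523438), (175.82476806640625, 134.39926147460938), 0.2123929262161255) [[0.4067, -0.2789, 0.0871], [0.5818, -0.1453, 0.0934]] 0.08988849267742118
[ 0.00621282 -0.28127681]
x- [-0.0054681   0.40725704]
x+ [-0.00660937  0.58126769]
```

>>> apply_moves:
  moves:
    - [-0.45,0,0.9,-1.05,0,-2.5,0]
    - [-0.45,0,0.9,-1.05,0,-2.5,0]
    - [0,0,0,-1.05,0,-2.55,0]
    - [0,0,0,-1.05,0,-2.55,0]
    - [0,0,0,-1.05,0,-2.55,0]
    - [0,0,0,-1.05,0,-2.55,0]
    - [0,0,0,0,0,0,0]
    - [0,0,0,0,0,0,0]

```text
time_s: 11.1
eef_pos: [0.4794, 0.1003, 0.3761]
tool_rot: [-0.134, 0.694, 0.694, 0.137]
contact_force: [0.5, 0.4, -2.7]
grip_width: 0.0093
```

```bash
python3 rec.py; python3 st.py 0 0 22 .495 -.203 .40
python3 - <<'E'
from h import *
d=cam('wrist'); save('w5.png',d['img']); np.savez('w5.npz',img=d['img'],P=d['P'])
E
```

```text
[-0.227  0.089  1.579  0.376  1.562 -0.247] [0.4794 0.1003 0.3761] z [ 0.003  0.376 -0.927] y [ 1.    -0.001  0.003]
turn [ 0.17 -0.09 -0.01] 0.2 | shift(now axes) cm [-27.2    1.6  -13.62] | shift(after turn) cm [-27.22   1.56 -13.58] | q [-0.23  0.09  1.58  0.38  1.56 -0.25] F [ 0.5  0.4 -2.7] w 0.0093 t 11.1 p [0.4794 0.1003 0.3761]
```

View pics/w5.png

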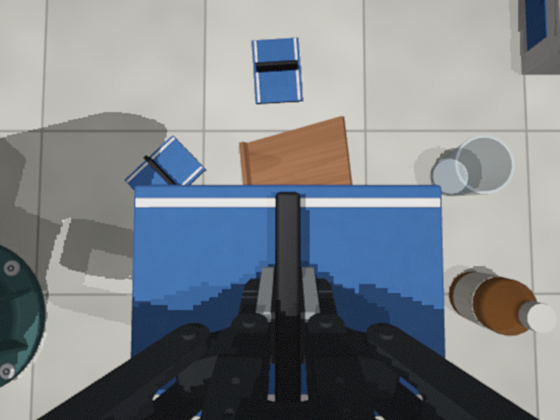

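The lid hangs square in the fingers, with its +y edge at row 186 and its left and right edges at columns 133 and 442. Next I measure its pose against the tool.

```bash
cat > held.py <<'E'
from h import *
d=cam('wrist'); I=d['img'];P=d['P'];Rc,p,o=pose()
hsv=cv2.cvtColor(I,cv2.COLOR_RGB2HSV); lid=(np.linalg.norm(P-p,axis=-1)<.13)&(abs(P[...,2]-p[2])<.035)&((cv2.inRange(hsv,(105,110,20),(125,255,255))>0)|(hsv[...,2]>150))
k,lab,st,_=cv2.connectedComponentsWithStats(lid.astype(np.uint8)); i=1+st[1:,4].argmax(); 
q=P[lid&(lab>0)]; 
for _ in range(3):
    s=np.linalg.lstsq(np.c_[q[:,:2],np.ones(len(q))],q[:,2],rcond=None)[0]; r=q[:,2]-np.c_[q[:,:2],np.ones(len(q))]@s; q=q[abs(r)<.003]
print('slope x,y',s[:2].round(4),'top z at TCP xy',(s[:2]@p[:2]+s[2]).round(4),'TCP',p.round(4),len(q))
xs=np.arange(p[0]-.06,p[0]+.061,.01); ey=np.array([q[abs(q[:,0]-x)<.003][:,1].max() for x in xs]); ay=np.polyfit(xs-p[0],ey,1)
ys=np.arange(ay[1]-.04,ay[1]-.008,.004); L=np.array([q[abs(q[:,1]-y)<.002][:,0].min() for y in ys]);H=np.array([q[abs(q[:,1]-y)<.002][:,0].max() for y in ys])
print('yaw deg from y-edge',np.degrees(np.arctan(ay[0])).round(2),'sides',L.round(4),H.round(4),'len',(H-L).mean().round(4))
c=np.array([(L.mean()+H.mean())/2,ay[1]-.055]); print('lid centre - TCP (xy)',(c-p[:2]).round(4),'underside z - TCP z',(s[:2]@c+s[2]-.012-p[2]).round(4))
E
python3 held.py
```

```text
slope x,y [0.0021 0.0024] top z at TCP xy 0.3691 TCP [0.479  0.1008 0.3755] 38511
yaw deg from y-edge -0.18 sides [0.4039 0.4036 0.4038 0.4038 0.4041 0.404  0.4036 0.4038] [0.5527 0.5527 0.5527 0.5526 0.5529 0.5529 0.5524 0.5524] len 0.1488
lid centre - TCP (xy) [-0.0008 -0.0075] underside z - TCP z -0.0184
```

>>> apply_moves:
  moves:
    - [0,0,0,-2.84,0.16,-1.15,0]
    - [0,0,0,-2.84,0.16,-1.15,0]
    - [0,0,0,-2.84,0.16,-1.15,0]
    - [0,0,0,-2.84,0.16,-1.15,0]
    - [0,0,0,-2.84,0.16,-1.15,0]
    - [0,0,0,-2.84,0.16,-1.15,0]
    - [0,0,0,-2.84,0.16,-1.15,0]
    - [0,0,0,-2.84,0.16,-1.15,0]
    - [0,0,0,-2.84,0.16,-1.15,0]
    - [0,0,0,-2.84,0.16,-1.15,0]
    - [0,0,0,0,0,0,0]
    - [0,0,0,0,0,0,0]
    - [0,0,0,0,0,0,0]

```text
time_s: 12.5
eef_pos: [0.496, -0.205, 0.3762]
tool_rot: [-0.135, 0.694, 0.694, 0.136]
contact_force: [-0.3, 0.7, -3.1]
grip_width: 0.0093
```

```bash
python3 rec.py; python3 st.py 0 0 22 .4948 -.205 .15
python3 - <<'E'
from h import *
d=cam('scene'); save('s2.png',d['img'][60:230,170:400],3); d=cam('wrist');save('w6.png',d['img'])
E
```

```text
[-0.723  0.285  1.33   0.294  1.779 -0.7  ] [ 0.496  -0.205   0.3762] z [ 0.001  0.377 -0.926] y [1.    0.001 0.001]
turn [ 0.07 -0.14  0.06] 0.2 | shift(now axes) cm [-8.53 -0.15 20.95] | shift(after turn) cm [-8.48 -0.12 20.97] | q [-0.72  0.29  1.33  0.29  1.78 -0.7 ] F [-0.3  0.7 -3.1] w 0.0093 t 12.5 p [ 0.496  -0.205   0.3762]
```

View pics/s2.png

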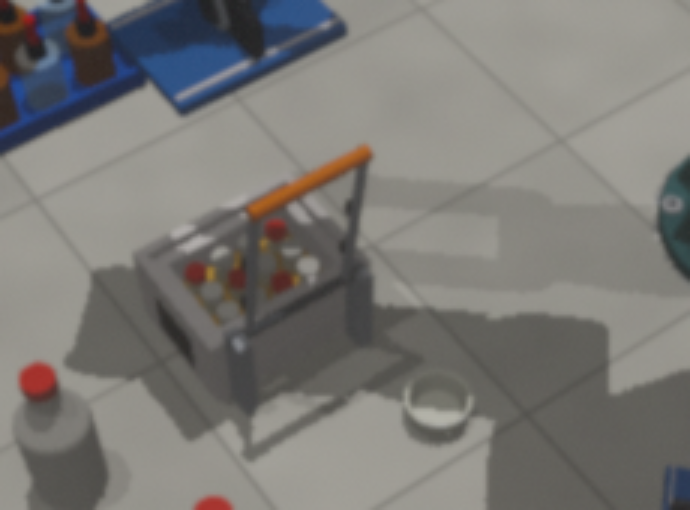

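The scene crop shows the clamp upright and leaning out, with its handle at (310,185) in the crop. The lid is clear on its far side at (240,50). Lowering to about 40 mm above the rim.

>>> apply_moves:
  moves:
    - [0,0,0,-0.95,-0.13,2.33,0]
    - [0,0,0,-0.95,0,2.33,0]
    - [0,0,0,-0.95,0,2.33,0]
    - [0,0,0,-0.95,0,2.33,0]
    - [0,0,0,-0.95,0,2.33,0]
    - [0,0,0,-0.95,0,2.33,0]
    - [0,0,0,-0.95,0,2.33,0]
    - [0,0,0,-0.95,0,2.33,0]
    - [0,0,0,-0.95,0,2.33,0]
    - [0,0,0,0,0,0,0]
    - [0,0,0,0,0,0,0]
    - [0,0,0,0,0,0,0]

```text
time_s: 13.8
eef_pos: [0.4963, -0.2073, 0.1519]
tool_rot: [-0.133, 0.694, 0.694, 0.136]
contact_force: [0.2, -0.5, -3.1]
grip_width: 0.0089
```

```bash
python3 st.py 0 0 22 .4948 -.205 .117; python3 held.py
python3 - <<'E'
from h import *
d=cam('wrist');save('w7.png',d['img'])
P=d['P'];x,y,z=np.moveaxis(P,-1,0);hsv=cv2.cvtColor(d['img'],cv2.COLOR_RGB2HSV)
q=P[(z>.086)&(z<.094)&(x>.38)&(x<.62)&(y<-.1)&(y>-.3)&(hsv[...,1]<60)]
print(len(q)); print(np.percentile(q,[1,99],axis=0).round(4).tolist() if len(q) else '')
E
```

```text
turn [0.24 0.03 0.08] 0.3 | shift(now axes) cm [-1.09 -0.17  3.32] | shift(after turn) cm [-1.1  -0.15  3.32] | q [-0.73  0.47  1.62  0.3   1.32 -0.84] F [ 0.2 -0.5 -3.1] w 0.0089 t 13.8 p [ 0.4963 -0.2073  0.1519]
slope x,y [0.005  0.0003] top z at TCP xy 0.1454 TCP [ 0.4964 -0.2075  0.152 ] 37930
yaw deg from y-edge 0.34 sides [0.4215 0.4217 0.4213 0.4214 0.4207 0.4214 0.4215 0.4217] [0.5704 0.5698 0.5699 0.5698 0.5699 0.5701 0.5699 0.57  ] len 0.1486
lid centre - TCP (xy) [-0.0007 -0.0072] underside z - TCP z -0.0186
3918
[[0.407, -0.1519, 0.0882], [0.5795, -0.14, 0.0923]]
```

View pics/w7.png

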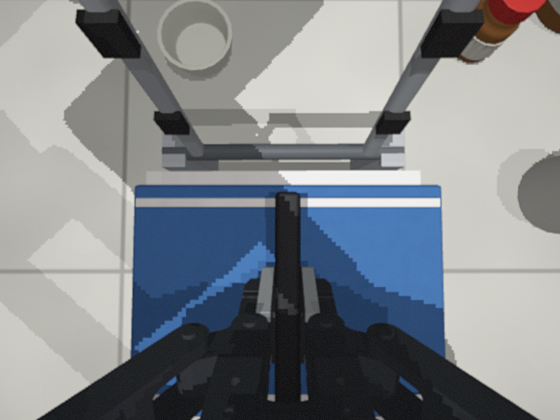

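The wrist view shows the lid over the chamber with the far rim strip at row 178, columns 146 to 420, and the posts at (174,160) and (393,160). I measure the rim with this same camera, so the offset is relative.

Run:
```python
from h import *
d=cam('wrist')
P=d['P'];x,y,z=np.moveaxis(P,-1,0)
m=(z>.085)&(z<.095)&(x>.38)&(x<.62)&(y<-.13)&(y>-.3)
v,u=np.nonzero(m)
for r in range(166,186,2):
    k=v==r
    if k.sum(): print(r,u[k].min(),u[k].max(),P[r,u[k].min()].round(4),P[r,u[k].max()].round(4),'midy',np.median(P[r,u[k],1]).round(4))
for cx in (180,230,280,330,380): print(cx,[ (r,P[r,cx].round(4).tolist()) for r in range(166,176,2)])
q=P[(z>.1)&(z<.11)&(y<-.1)&(y>-.16)]
for s in(q[q[:,0]<.47],q[q[:,0]>.52]): print('post',len(s),np.percentile(s,[2,98],axis=0).round(4).tolist())
```

```text
166 190 377 [ 0.4341 -0.1409  0.0935] [ 0.5519 -0.1411  0.0949] midy -0.1403
168 190 377 [ 0.4337 -0.142   0.0921] [ 0.5521 -0.1423  0.0943] midy -0.1416
170 168 397 [ 0.4205 -0.1436  0.0941] [ 0.5662 -0.1427  0.0897] midy -0.1431
172 147 420 [ 0.4058 -0.1442  0.0903] [ 0.5806 -0.1442  0.0905] midy -0.1441
174 147 420 [ 0.4055 -0.1454  0.0894] [ 0.5813 -0.1452  0.0889] midy -0.1454
176 147 420 [ 0.4059 -0.1468  0.0904] [ 0.5803 -0.1469  0.0912] midy -0.1467
178 147 420 [ 0.406  -0.1481  0.0905] [ 0.5808 -0.148   0.0899] midy -0.148
180 147 420 [ 0.4054 -0.1492  0.0891] [ 0.5813 -0.1491  0.0886] midy -0.1493
182 147 420 [ 0.4061 -0.1507  0.0907] [ 0.5809 -0.1505  0.0896] midy -0.1506
184 146 420 [ 0.4056 -0.152   0.091 ] [ 0.5812 -0.1517  0.0887] midy -0.1518
180 [(166, [0.4311, -0.143, 0.1043]), (168, [0.4295, -0.1432, 0.0991]), (170, [0.4279, -0.1435, 0.0937]), (172, [0.4269, -0.1442, 0.0903]), (174, [0.427, -0.1455, 0.0905])]
230 [(166, [0.4446, -0.1233, 0.0005]), (168, [0.4444, -0.1249, -0.0005]), (170, [0.4443, -0.1266, -0.0015]), (172, [0.4588, -0.1441, 0.0899]), (174, [0.4587, -0.1453, 0.0891])]
280 [(166, [0.4894, -0.1232, -0.0]), (168, [0.4894, -0.1247, -0.0015]), (170, [0.4894, -0.1266, -0.0015]), (172, [0.4909, -0.1442, 0.0902]), (174, [0.4909, -0.1455, 0.0903])]
330 [(166, [0.5344, -0.1231, -0.0004]), (168, [0.5344, -0.1249, -0.0007]), (170, [0.5343, -0.1269, 0.0003]), (172, [0.5231, -0.1439, 0.0889]), (174, [0.5227, -0.1457, 0.0917])]
380 [(166, [0.552, -0.1424, 0.1017]), (168, [0.5533, -0.1428, 0.097]), (170, [0.5547, -0.1431, 0.0914]), (172, [0.5554, -0.1439, 0.0888]), (174, [0.5553, -0.1453, 0.0894])]
post 1588 [[0.4205, -0.1432, 0.1012], [0.4687, -0.125, 0.1078]]
post 1511 [[0.5212, -0.1429, 0.1008], [0.5656, -0.1245, 0.1074]]
```

>>> apply_moves:
  moves:
    - [0.24,0,0,0.28,-0.22,0.11,0]
    - [0,0,0,-0.4,0,1.0,0]
    - [0,0,0,-0.4,0,1.0,0]
    - [0,0,0,-0.45,0,1.1,0]
    - [0,0,0,0,0,0,0]
    - [0,0,0,0,0,0,0]
    - [0,0,0,0,0,0,0]

```text
time_s: 14.65
eef_pos: [0.4933, -0.2041, 0.117]
tool_rot: [-0.136, 0.694, 0.694, 0.135]
contact_force: [0.3, 0.2, -2.9]
grip_width: 0.0089
```

```bash
python3 held.py; python3 st.py 0 0 22 .4941 -.2045 .0984;  python3 - <<'E'
from h import *
d=cam('wrist')
P=d['P'];x,y,z=np.moveaxis(P,-1,0)
m=(z>.086)&(z<.094)&(x>.38)&(x<.62)&(y<-.144)&(y>-.156)
v,u=np.nonzero(m)
for r in range(160,190,3):
    k=v==r
    if k.sum()>100: print(r,u[k].min(),u[k].max(),P[r,u[k].min()].round(4),P[r,u[k].max()].round(4))
E
```

```text
slope x,y [-0.0025 -0.0151] top z at TCP xy 0.1104 TCP [ 0.4934 -0.2042  0.1172] 18175
turn [-0.07 -0.03  0.02] 0.1 | shift(now axes) cm [-0.74  0.07  1.73] | shift(after turn) cm [-0.74  0.07  1.73] | q [-0.72  0.52  1.65  0.3   1.25 -0.86] F [ 0.7 -0.2 -2.4] w 0.0091 t 14.7 p [ 0.4934 -0.2042  0.1172]
169 128 450 [ 0.4058 -0.1451  0.0902] [ 0.5807 -0.1449  0.0899]
172 127 450 [ 0.4049 -0.1466  0.0894] [ 0.5806 -0.1466  0.09  ]
175 127 450 [ 0.4046 -0.1482  0.0887] [ 0.5806 -0.1482  0.0898]
178 127 450 [ 0.4055 -0.1501  0.0906] [ 0.5806 -0.1499  0.0898]
181 127 450 [ 0.4055 -0.1517  0.0904] [ 0.5803 -0.1516  0.0904]
184 127 451 [ 0.4052 -0.1533  0.0897] [ 0.5811 -0.1531  0.0897]Traceback (most recent call last):
  File "held.py", line 9, in <module>
    xs=np.arange(p[0]-.06,p[0]+.061,.01); ey=np.array([q[abs(q[:,0]-x)<.003][:,1].max() for x in xs]); ay=np.polyfit(xs-p[0],ey,1)
                                                       ~~~~~~~~~~~~~~~~~~~~~~~~~~~~~~^^
    return umr_maximum(a, axis, None, out, keepdims, initial, where)
ValueError: zero-size array to reduction operation maximum which has no identity
```

Aligned to within about 0.5 mm. Lowering gently.

>>> apply_moves:
  moves:
    - [0,0,0,-0.11,0.03,0.28,0]
    - [0,0,0,-0.11,0,0.28,0]
    - [0,0,0,-0.11,0,0.28,0]
    - [0,0,0,-0.11,0,0.28,0]
    - [0,0,0,0,0,0,0]
    - [0,0,0,0,0,0,0]

```text
time_s: 15.35
eef_pos: [0.4934, -0.2038, 0.1049]
tool_rot: [-0.136, 0.694, 0.694, 0.135]
contact_force: [-0.3, 0.0, -3.3]
grip_width: 0.009
```

>>> apply_moves:
  moves:
    - [0,0,0,-0.07,0,0.18,0]
    - [0,0,0,-0.07,0,0.18,0]
    - [0,0,0,-0.07,0,0.18,0]
    - [0,0,0,0,0,0,0]
    - [0,0,0,0,0,0,0]

```text
time_s: 15.85
eef_pos: [0.4934, -0.2038, 0.0991]
tool_rot: [-0.136, 0.694, 0.694, 0.135]
contact_force: [0.2, 0.1, -2.8]
grip_width: 0.0091
```

>>> apply_moves:
  moves:
    - [0,0,0,-0.03,0,0.07,0]
    - [0,0,0,-0.03,0,0.07,0]
    - [0,0,0,0,0,0,0]
    - [0,0,0,0,0,0,0]

```text
time_s: 16.25
eef_pos: [0.4935, -0.2038, 0.0983]
tool_rot: [-0.136, 0.694, 0.694, 0.135]
contact_force: [-1.7, 0.1, 6.3]
grip_width: 0.0092
```

Contact came at TCP z 0.0983 against 0.0984 expected, so the lid is on its ledge. Releasing.

>>> apply_moves:
  moves:
    - [0,0,0,0,0,0,15]
    - [0,0,0,0,0,0,30]
    - [0,0,0,0,0,0,35]
    - [0,0,0,0,0,0,35]
    - [0,0,0,0,0,0,35]
    - [0,0,0,0,0,0,35]

```text
time_s: 16.85
eef_pos: [0.4934, -0.2038, 0.0976]
tool_rot: [-0.136, 0.694, 0.694, 0.135]
contact_force: [-0.3, 1.1, 0.4]
grip_width: 0.0303
```

>>> apply_moves:
  moves:
    - [0,0,0,-0.2,0,-0.5,35]
    - [0,0,0,0,0,-2,35]
    - [0,0,0,0,0,-2,35]
    - [0,0,0,0,0,-2,35]
    - [0,0,0,0,0,-3,35]
    - [0,0,0,0,0,-3,35]
    - [0,0,0,0,0,-3,35]
    - [0,0,0,0,0,-3,35]
    - [0,0,0,0,0,0,35]
    - [0,0,0,0,0,0,35]

```text
time_s: 17.85
eef_pos: [0.4938, -0.2756, 0.2689]
tool_rot: [-0.135, 0.694, 0.694, 0.135]
contact_force: [-0.7, -0.0, -1.1]
grip_width: 0.0298
```

```bash
python3 rec.py
cat > chk.py <<'E'
from h import *
import sys
d=cam('wrist');save(sys.argv[1],d['img'])
P=d['P'];x,y,z=np.moveaxis(P,-1,0);hsv=cv2.cvtColor(d['img'],cv2.COLOR_RGB2HSV)
reg=(x>.38)&(x<.61)&(y<-.13)&(y>-.30)
m=reg&(cv2.inRange(hsv,(105,100,20),(125,255,255))>0)&(z>.07)&(z<.11); q=P[m]
s=np.linalg.lstsq(np.c_[q[:,:2],np.ones(len(q))],q[:,2],rcond=None)[0]; c=np.median(q,0)
print('lid slope',s[:2].round(4),'top z centre',(s[:2]@[.4932,-.2117]+s[2]).round(4),'ext',np.percentile(q,[.5,99.5],axis=0).round(4).tolist(),cv2.minAreaRect((q[:,:2]*1000).astype(np.float32)))
q=P[reg&(z>.086)&(z<.0945)&(hsv[...,1]<60)]; print('rim ext',np.percentile(q,[.5,99.5],axis=0).round(4).tolist(),'z',np.median(q[:,2]))
o=P[(cv2.inRange(hsv,(5,150,80),(18,255,255))>0)&(z>.08)]; print('orange',len(o),o.mean(0).round(4) if len(o) else '')
E
python3 chk.py w8.png
```

```text
[-0.806  0.415  1.393  0.262  1.615 -0.832] [ 0.4938 -0.2756  0.2689] z [-0.001  0.374 -0.927] y [ 1.     0.    -0.001]
lid slope [-0.0002 -0.0008] top z centre 0.0918 ext [[0.4192, -0.2647, 0.0899], [0.5655, -0.1567, 0.0937]] ((492.25518798828125, -210.55325317382812), (148.53147888183594, 108.58528137207031), 0.061273351311683655)
rim ext [[0.4057, -0.2792, 0.0863], [0.5811, -0.1431, 0.0939]] z 0.09000984134081041
orange 0
```

View pics/w8.png

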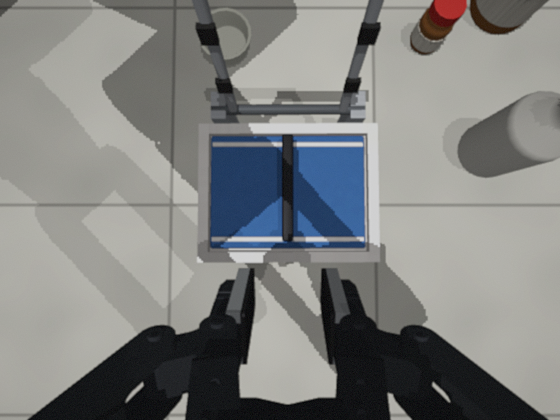

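The lid lies flat and square in the rim. Its top is at z 0.0918 with under 0.1° of tilt, and the extents are centred to about 1 to 2 mm. Now the clamp: hinge at y≈-0.134, z 0.1005, bar at (y -0.104, z 0.286). I rise, level the tool, and shut the jaws on the way to the +y side of the bar.

>>> apply_moves:
  moves:
    - [0,0,0,1.12,0,-2.8,20]
    - [0,0,0,1.12,0,-2.8,0]
    - [0,0,0,1.12,0,-2.8,0]
    - [0,0,0,1.12,0,-2.8,0]
    - [0,-5.5,0,0,0,0,0]
    - [0,-5.5,0,0,0,0,0]
    - [0,-5.5,0,0,0,0,0]
    - [0,-5.5,0,0,0,0,0]
    - [0,0,0,0,0,0,0]
    - [0,0,0,0,0,0,0]

```text
time_s: 18.9
eef_pos: [0.4936, -0.2744, 0.388]
tool_rot: [-0.002, 0.706, 0.708, 0.0]
contact_force: [0.0, -0.1, -0.7]
grip_width: -0.0001
```

```bash
python3 rec.py; python3 st.py 0 0 0 .494 -.05 .38
cat > bar.py <<'E'
from h import *
for n in('scene','top'):
    d=cam(n);P=d['P'];z=P[...,2];hsv=cv2.cvtColor(d['img'],cv2.COLOR_RGB2HSV)
    o=P[(cv2.inRange(hsv,(5,150,80),(18,255,255))>0)&(z>.085)&(abs(P[...,0]-.494)<.07)&(P[...,1]>-.4)&(P[...,1]<.0)]
    if len(o)>20: m=np.median(o,0); print(n,len(o),m.round(4),'theta',np.arctan2(m[2]-.005-.1005,-.1337-m[1]).round(3),'xspan',np.percentile(o[:,0],[2,98]).round(3))
E
python3 bar.py
```

```text
[-6.300e-01  2.090e-01  1.343e+00  1.000e-03  1.595e+00 -6.330e-01] [ 0.4936 -0.2744  0.388 ] z [-0.003  0.004 -1.   ] y [ 1.     0.003 -0.003]
turn [-0.18 -0.22  0.15] 0.3 | shift(now axes) cm [22.43  0.1   0.89] | shift(after turn) cm [22.44  0.04  0.8 ] | q [-0.63  0.21  1.34  0.    1.6  -0.63] F [ 0.  -0.1 -0.7] w -0.0001 t 18.9 p [ 0.4936 -0.2744  0.388 ]
scene 132 [ 0.5119 -0.1028  0.2929] theta 1.734 xspan [0.443 0.549]
top 217 [ 0.4958 -0.1058  0.2925] theta 1.719 xspan [0.442 0.546]
```

>>> apply_moves:
  moves:
    - [0,0,0,3.75,0,0,0]
    - [0,0,0,3.75,0,0,0]
    - [0,0,0,3.75,0,0,0]
    - [0,0,0,3.75,0,0,0]
    - [0,0,0,3.75,0,0,0]
    - [0,0,0,3.75,0,0,0]
    - [0,0,0,0,0,0,0]
    - [0,0,0,0,0,3,0]
    - [0,0,0,0,0,3,0]
    - [0,0,0,0,0,3,0]
    - [0,0,0,0,0,3,0]
    - [0,0,0,0,0,0,0]
    - [0,0,0,0,0,0,0]

```text
time_s: 20.3
eef_pos: [0.4936, -0.0516, 0.2691]
tool_rot: [-0.002, 0.707, 0.707, -0.001]
contact_force: [0.4, 0.8, 0.3]
grip_width: 0.0001
```

>>> apply_moves:
  moves:
    - [0,0,0,-1.2,0,0,0]
    - [0,0,0,-1.2,0,0,0]
    - [0,0,0,-1.2,0,0,0]
    - [0,0,0,-1.2,0,0,0]
    - [0,0,0,-1.2,0,0,0]
    - [0,0,0,-1.2,0,0,0]
    - [0,0,0,-1.2,0,0,0]
    - [0,0,0,-1.2,0,0,0]
    - [0,0,0,0,0,0,0]

```text
time_s: 21.2
eef_pos: [0.4933, -0.1483, 0.2688]
tool_rot: [-0.001, 0.707, 0.707, -0.001]
contact_force: [-0.7, 0.4, -0.4]
grip_width: 0.0
```

```bash
python3 rec.py; python3 bar.py
```

```text
[-4.250e-01  2.030e-01  1.637e+00 -1.000e-03  1.304e+00 -4.250e-01] [ 0.4933 -0.1483  0.2688] z [-0.002  0.    -1.   ] y [ 1.    -0.001 -0.002]
scene 26 [ 0.5322 -0.1627  0.2911] theta 1.416 xspan [0.517 0.546]
```

It moves as predicted, with θ≈1.41. Continuing along the arc.

>>> apply_moves:
  moves:
    - [0,0,0,-1.1,0,0.35,0]
    - [0,0,0,-1.1,0,0.4,0]
    - [0,0,0,-1.1,0,0.5,0]
    - [0,0,0,-1.0,0,0.55,0]
    - [0,0,0,-1.0,0,0.6,0]
    - [0,0,0,-1.0,0,0.65,0]
    - [0,0,0,-1.1,0,0.75,0]
    - [0,0,0,-1.0,0,0.9,0]
    - [0,0,0,-1.0,0,0.9,0]
    - [0,0,0,-0.9,0,0.9,0]
    - [0,0,0,0,0,0,0]

```text
time_s: 22.4
eef_pos: [0.4928, -0.2504, 0.2024]
tool_rot: [-0.002, 0.707, 0.707, -0.001]
contact_force: [0.3, 0.5, 0.6]
grip_width: 0.0002
```

```bash
python3 rec.py; python3 bar.py
```

```text
[-5.950e-01  3.220e-01  1.646e+00 -1.000e-03  1.178e+00 -5.940e-01] [ 0.4928 -0.2504  0.2024] z [-0.004  0.001 -1.   ] y [ 1.    -0.    -0.004]
scene 23 [ 0.5381 -0.2643  0.2376] theta 0.791 xspan [0.526 0.549]
```

>>> apply_moves:
  moves:
    - [0,0,0,1.5,0,-0.5,0]
    - [0,0,0,0,0,-3.5,0]
    - [0,0,0,0,0,-3.5,0]
    - [0,0,0,-2.2,0,0,0]
    - [0,0,0,-2.2,0,0,0]
    - [0,0,0,0,0,0,0]
    - [0,0,0,0,0,1.5,0]
    - [0,0,0,0,0,1.5,0]
    - [0,0,0,-0.3,0,1.2,0]
    - [0,0,0,-0.5,0,1.2,0]
    - [0,0,0,-0.6,0,1.2,0]
    - [0,0,0,-0.6,0,1.2,0]
    - [0,0,0,-0.5,0,1.2,0]
    - [0,0,0,-0.4,0,1.2,0]
    - [0,0,0,-0.3,0,1.2,0]
    - [0,0,0,0,0,0,0]

```text
time_s: 24.1
eef_pos: [0.4925, -0.3089, 0.1629]
tool_rot: [-0.003, 0.707, 0.707, -0.0]
contact_force: [0.0, -0.8, 0.0]
grip_width: -0.0
```

```bash
python3 rec.py; python3 bar.py
```

```text
[-0.679  0.404  1.625  0.     1.118 -0.68 ] [ 0.4925 -0.3089  0.1629] z [-0.004  0.004 -1.   ] y [ 1.     0.001 -0.004]
scene 21 [ 0.5146 -0.3093  0.1622] theta 0.312 xspan [0.442 0.547]
top 27 [ 0.538  -0.3131  0.1616] theta 0.303 xspan [0.444 0.545]
```

>>> apply_moves:
  moves:
    - [0,0,0,-0.3,0,1.2,0]
    - [0,0,0,-0.3,0,1.2,0]
    - [0,0,0,-0.3,0,1.2,0]
    - [0,0,0,-0.2,0,1.0,0]
    - [0,0,0,0,0,0.6,0]
    - [0,0,0,0,0,0,0]
    - [0,0,0,0,0,0,0]

```text
time_s: 24.9
eef_pos: [0.4933, -0.3212, 0.1128]
tool_rot: [-0.001, 0.707, 0.707, -0.0]
contact_force: [1.2, -0.2, -0.1]
grip_width: -0.0004
```

>>> apply_moves:
  moves:
    - [0,0,0,0,0,0.2,0]
    - [0,0,0,0,0,0.2,0]
    - [0,0,0,0,0,0,0]

```text
time_s: 25.2
eef_pos: [0.4936, -0.3214, 0.1091]
tool_rot: [-0.001, 0.707, 0.707, -0.0]
contact_force: [-0.7, -0.1, -1.1]
grip_width: -0.0003
```

```bash
python3 rec.py; python3 bar.py
```

```text
[-0.694  0.476  1.662 -0.     1.004 -0.695] [ 0.4936 -0.3214  0.1091] z [-0.001  0.    -1.   ] y [ 1.     0.001 -0.001]
```

>>> apply_moves:
  moves:
    - [0,0,0,0,0,0.1,0]
    - [0,0,0,0,0,0.1,0]
    - [0,0,0,0,0,0,0]

```text
time_s: 25.6
eef_pos: [0.4936, -0.3214, 0.1074]
tool_rot: [-0.001, 0.707, 0.707, -0.0]
contact_force: [-0.2, 1.5, 4.8]
grip_width: 0.0001
```

>>> apply_moves:
  moves:
    - [0,0,0,0,0,0.1,0]
    - [0,0,0,0,0,0,0]
    - [0,0,0,0,0,0,0]

```text
time_s: 25.9
eef_pos: [0.4937, -0.3215, 0.1072]
tool_rot: [-0.0, 0.707, 0.707, -0.0]
contact_force: [-2.0, 2.0, 10.1]
grip_width: -0.0001
```

The bar is on its stop: the force rose to 10 N while the tip stayed at 0.107, as predicted for θ=0. I lift away and check.

>>> apply_moves:
  moves:
    - [0,0,0,0,0,-1,0]
    - [0,0,0,0,0,-3,0]
    - [0,0,0,0,0,-4,0]
    - [0,0,0,0,0,-4,0]
    - [0,0,0,0,0,-4,0]
    - [0,0,0,-3,0,0,0]
    - [0,0,0,-3,0,0,0]
    - [0,0,0,0,0,0,0]
    - [0,0,0,0,0,0,0]

```text
time_s: 26.8
eef_pos: [0.4935, -0.3816, 0.2658]
tool_rot: [-0.001, 0.707, 0.707, -0.0]
contact_force: [0.3, 0.6, -0.3]
grip_width: -0.0002
```

```bash
python3 bar.py; python3 chk.py w9.png
python3 - <<'E'
from h import *
print(pose()[2]['contact_force'])
# bystanders: change vs start in the top image (mean abs diff) around them
d=cam('scene')['img'];a=np.load('scene0.npz')['img']; save('s9.png',d,1.4)
E
```

```text
scene 56 [ 0.4987 -0.3175  0.1061] theta 0.003 xspan [0.446 0.539]
top 112 [ 0.5007 -0.3196  0.1066] theta 0.006 xspan [0.445 0.545]
lid slope [-0.      0.0035] top z centre 0.092 ext [[0.4188, -0.2655, 0.0897], [0.566, -0.2273, 0.0957]] ((491.3161926269531, -246.49855041503906), (151.72434997558594, 38.82364273071289), 0.03557002171874046)
rim ext [[0.4057, -0.2791, 0.0871], [0.5811, -0.2271, 0.094]] z 0.09003583399784593
orange 1981 [ 0.4946 -0.3208  0.1063]
[ 0.37678245 -0.51677483  0.39998281]
```

View pics/s9.png

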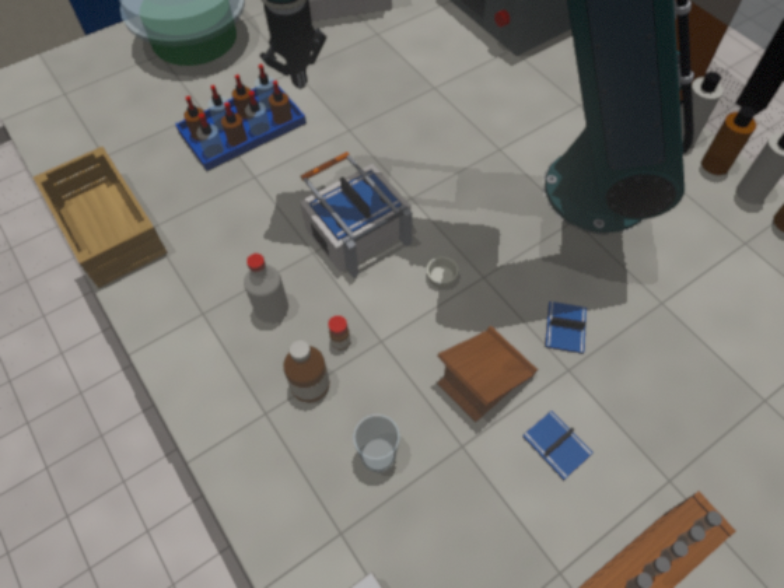

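View pics/w9.png

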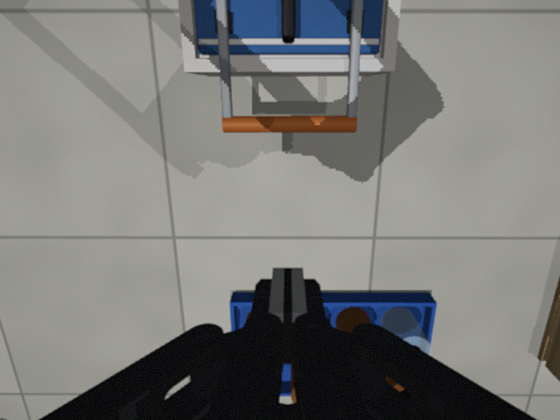

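The scene view shows the clamp flat over the seated lid, with its handle at (325,166). The bottles, beaker, jar and dish are at their starting pixels. The wrist view shows the handle at (290,124) and the tool clear of everything. Handing in.

```bash
python3 -c "
from station import robot
robot.finish_job()"
```

```text
the job is handed in; nothing more can be done
```

The lid is in the chamber and the clamp is fully down. I handed the job in at about 27 s of the 67 s allowed; no verdict was reported.

**What I did:**
- I took the full-size lid off the rest by its fin, with the tool leaned 22° sideways. Straight along the lid's normal, joint 5 ran to its 0.2 rad limit.
- I lowered the lid into the rim until it touched the ledge at about 9 N, let go, then pushed the clamp down in two strokes to its stop at about 10 N.

**Last checks:**
- **Lid:** its top is at z 0.092 m, so the underside is at 0.080 m. It is level within about 0.004 rad, square, and centred within about 2 mm.
- **Clamp:** the angle is about 0.003–0.006 rad.
- **Tool:** it is clear of everything, with a contact force of about 0.5 N, which is sensor noise.
- **Bystanders:** by eye in the scene picture they are at their starting pixels; I made no numeric comparison.

**Checks that failed or disagreed:**
- My first chamber centre was about 30 mm out in y because the rim mask was clipped. The hinge posts showed this, and I corrected it before the lid was lowered.
- One lid-edge check failed just above the rim because the rim polluted the mask. I relied on the check made 35 mm higher.
- After the clamp was down, the wrist camera saw only part of the lid. The centring figure therefore comes from the full view before clamping; the visible edges still agreed with it to about 1 mm.

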